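# Load a tube rotator: spacer, tube clamp and end cap onto its shaft

### The arm

A 6-joint arm with a two-finger parallel gripper is mounted at the origin on the work surface. World frame = base frame: x ahead of the robot, y to its left, z up, the work surface at z = 0. Lengths are in mm, angles in rad, forces in N, time in s.
With the tool pointing down it reaches from about 250 to 775 mm from the base axis. Payload 4 kg.
Tool frame: the origin (TCP) lies at the centre of the arm's flange, where the gripper is bolted on; the fingertips stand 173 mm ahead of it and the grasp point (between the pads) lies 155 mm ahead of it (r.tip_reach is the y of the fingertips in the tool frame, in mm); y points along the fingers, z is the direction in which the jaws open and shut, and the axes are right-handed (so a half turn about y gives the same grasp; the last joint's range is limited). The gripper opens to 85 mm and grips with 20 to 120 N. Pads are 22 mm wide; open, the fingers measure 114 mm over their backs; the gripper's body (76 mm by 85 mm) begins 54 mm behind the grasp point. The pads swing forward as they close: fully open they stand 13 mm farther back than shut.
Start: joints at [1.086, 0.087, 1.371, -0, 1.684, -0.103], TCP at [204.928, 510.397, 404.741] pointing down, gripper open.
Joint ranges: [-3.1, 3.1], [-0.76, 2.03], [0.27, 2.55], [-1.08, 4.22], [0.17, 2.65], [-2.57, 2.57]. Speed limits (rad/s): [2.79, 2.79, 3.14, 3.14, 3.14, 3.14].

### API

Orientations are given as a unit quaternion [w, x, y, z].
In Python, from rig import readout, capture, r gives the robot as it stands.
- The arm moves only by the tool play_rows, never from a script. Its argument "commands" is a list of rows, each a list of 7 numbers: the turn, a rotation vector about the tool's x, y, z in rad, then the shift along the tool's x, y, z in m, then the closure, from 0 (fully open) to 1 (shut). A call has 1 to 20 rows; each row is the pose to reach, as a shift and turn from the pose commanded when the call began, along the tool's axes at that moment; what a row does not reach only later rows make up. A row lasts 1/8 s, in which the tool goes at most 62.5 mm and 10.7 degrees, less where a joint would pass 70% of its speed; a pose out of reach is approached as far as the arm can. A call with a gripper value outside its range is refused whole. The fingers move at their own pace and stop on an object; "force" is the grip in N (left out, the last holds). Time passes only in rows, so rows that repeat a pose let the fingers close. It gives the time, the measured TCP pose, the force and the opening at its end, in the units of the state.
- readout.observe(): the state, without advancing time (a new reading comes with each control period).
- capture(name): name is "side" or "top" or "wrist"; returns a dict with "img" (400x640x3 uint8, red, green, blue), "K" (3x3 intrinsics, pixels), "k1" (the pictures are not rectified: a ray, as slopes to the right and down, at radius r is drawn at 1 + k1 r^2 times it, then the intrinsics apply), "position" and "orientation" of the camera in the world; the wrist camera has in their place "tool_from_camera" (4x4, takes a point from camera to tool coordinates, whose origin is the TCP and whose axes are the tool frame's). Camera axes: x right, y down, z forward; pixel columns grow to the right and rows downward; lengths in mm; the calibration is good to about 2 mm. A picture is of the moment at which its call begins: read the wrist's pose just before it. There is no depth.
- r.sign_off(): hands the job in, once; it reports no verdict.
The state is a dict: "clock": time; "joint_positions": joint angles; "joint_vel": joint speeds; "tau": joint torques, N m; "position": TCP position; "ee_rot": TCP orientation; "contact_force": force on the tool from outside, world axes, zero at the start; "wrist_torque": the same for the moment, N m; "gripper_width": finger opening in mm.
Only numpy, scipy, OpenCV 4.12 (cv2) and the standard library are available. Lean on these libraries where they do the work, as an engineer would, in place of code of your own. Each camera call takes 0.05 s, during which the arm holds its last target. There are 200 camera calls.

### The job

Load the tube rotator: slide the plain metal spacer onto its horizontal shaft first, then the white tube clamp, then push the black end cap over the shaft's end, open side first, until all three touch and the stack is pressed back against the sprung stop collar by the housing. Press the cap home firmly but gently (about 12 N at the hand, never above 20 N on the shaft or collar), hold it a moment, and let go so that the stack stays under light spring load. Leave the beaker, the dish and the tube rack where they are.

Things in the scene. Friction and masses are not known exactly. Their poses are not given: they have to be found in the camera images.
- unit: White tube rotator drive, fixed; housing top 140 mm high. Origin on the bench below its front face; +x out of that face along the shaft, +z up. In front of the face a round steel stop collar (24 mm across) sits on the shaft on a 5 N/mm spring (6 mm travel, then solid). Its front rests 16 to 30 mm from the housing, differently each time: not reported, find it by touch or sight.
- shaft: Fixed horizontal steel shaft, 14 mm across, 115 mm above the bench, 100 mm long, last 6 mm tapering to 9 mm. Origin on its axis at the housing face; +x to the free end. A brass spring leaf on its underside, 76 to 99 mm from the housing, stands 4 mm proud at 88 mm and yields at 4.5 to 7 N: it drags on bores passing over it (3 to 7 N) and holds the cap on by friction.
- shaft_tip (a point): Centre of the shaft's free end, 100 mm along +x from the origin of shaft; same axes.
- spacer: Plain metal spacer, a block 24 mm long (x, along the bore) x 34 mm wide (y) x 44 mm high (z), 90 g, standing on the bench with its bore horizontal. Origin: centre of its underside. A round 17 mm bore runs right through along x, its axis 24 mm above the underside. Either end may go first.
- spacer_bore (a point): Middle of the spacer's bore: on the bore axis, 12 mm from both ends; axes as spacer.
- clamp: White plastic tube clamp: a block 30 mm long (x) x 38 mm wide (y) x 44 mm high (z), with two small clip prongs on top up to 62 mm, 70 g, standing on the bench. Origin: centre of its underside. A round 17 mm bore runs right through along x, its axis 24 mm above the underside. Either end may go first.
- clamp_bore (a point): Middle of the clamp's bore: on the bore axis, 15 mm from both ends; axes as clamp.
- cap: Black end cap: a block 44 mm long (x) x 42 mm wide (y) x 44 mm high (z) with a low round dome (6 mm) on its closed +x end, 80 g, standing on the bench. Origin: centre of its underside. A 17 mm bore, 36 mm deep, opens at the -x end, its axis 24 mm above the underside. At the start +x points roughly the way the shaft does.
- cap_mouth (a point): Centre of the mouth of the cap's bore, on the bore axis in the plane of its open end (22 mm towards -x from the middle of the block); axes as cap.
- beaker: Glass beaker, 66 mm across, 85 mm high; not to be disturbed. Origin: centre of its underside.
- dish: Glass petri dish, 84 mm across, 14 mm high; not to be disturbed. Origin: centre of its underside.
- rack: Green test-tube rack with glass tubes, 60 x 160 mm, 93 mm high; not to be disturbed. Origin: centre of its underside.
There are look-alikes about, which are no part of the job. What is shaped like the spacer but green is not meant.

How it is judged:
By the outcome, as a careful person would: the job done as asked, in the order asked, and still so for the second after the job is handed in, with the robot touching nothing.
It also fails if it takes over 69 s, if anything falls off the work surface, if the arm or the gripper's body presses on something with over 40 N, if the wrist force passes 120 N, or if a joint passes its speed limit or range.

## Working session

There is one attempt and no reset: what is moved stays moved. The work goes in short steps, Python scripts to look and compute and a tool call to move; the robot and the scene stay as the last step left them, time stands still between calls to the robot, and variables do not carry over. Pictures are saved under pics/ and viewed, about 8 in all and at most 12, crops included, and the job is handed in when it is done.

Besides the shell and the picture viewer there is one more tool, called after "Request:" as name([rows], argument=value, ...), one row to a line, values as JSON. play_rows: Moves the arm, as the interface text tells. Its arguments: {"type":"object","properties":{"commands":{"type":"array","items":{"type":"array","items":{"type":"number"}}},"force":{"type":"number"}},"required":["commands"]}

```bash
ls; mkdir -p pics
python3 - <<'E'
from rig import readout,capture,r
import cv2,numpy as np
s=readout.observe();print({k:np.round(v,3).tolist() for k,v in s.items()})
for n in("side","top","wrist"):
    c=capture(n);cv2.imwrite(f"pics/{n}0.png",c["img"][:,:,::-1])
    print(n,{k:np.round(v,4).tolist() for k,v in c.items() if k!="img"})
E
```

```text
pics
{'clock': 0.0, 'joint_positions': [1.086, 0.088, 1.372, -0.0, 1.684, -0.103], 'joint_vel': [0.001, -0.001, 0.0, -0.0, 0.0, -0.001], 'tau': [0.001, -35.188, -31.327, -0.0, 0.011, 0.0], 'position': [204.884, 510.289, 403.492], 'ee_rot': [-0.693, 0.695, -0.134, 0.134], 'contact_force': [-0.608, 0.328, 0.634], 'wrist_torque': [0.028, -0.028, -0.023], 'gripper_width': 85.185}
side {'K': [[423.8531, 0.0, 313.5632], [0.0, 423.8531, 204.4421], [0.0, 0.0, 1.0]], 'k1': -0.0638, 'position': [484.8219, 915.0283, 823.557], 'orientation': [0.0391, -0.0685, 0.9122, -0.4021]}
top {'K': [[498.0934, 0.0, 310.6077], [0.0, 498.0934, 192.5958], [0.0, 0.0, 1.0]], 'k1': -0.094, 'position': [431.7917, 102.7176, 1077.3494], 'orientation': [0.0671, -0.6983, 0.7096, -0.0662]}
wrist {'K': [[328.4346, 0.0, 315.6543], [0.0, 328.4346, 198.1959], [0.0, 0.0, 1.0]], 'k1': -0.0402, 'tool_from_camera': [[-0.0005, 0.9627, 0.2705, -68.662], [0.0006, -0.2705, 0.9627, 31.1302], [1.0, 0.0007, -0.0004, -1.2919], [0.0, 0.0, 0.0, 1.0]]}
```

View pics/top0.png

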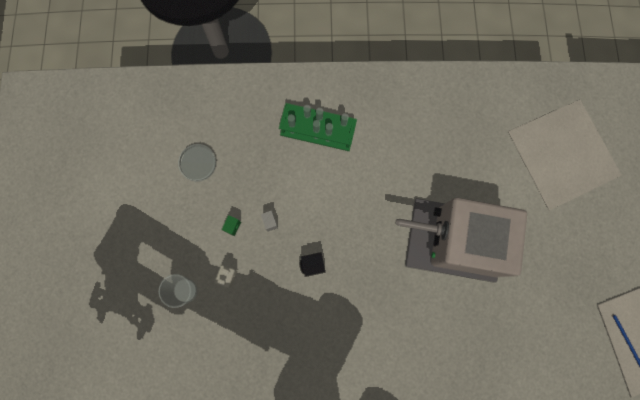

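View pics/side0.png

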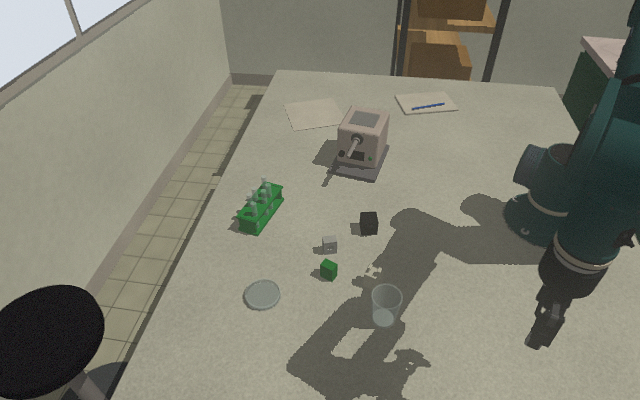

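The top view shows the rack at (318,125), dish at (198,161), green decoy at (231,226), spacer at (269,217), clamp at (226,273), cap at (313,262), beaker at (177,291), and the shaft running from (440,230) to (398,222). The side view agrees with this. Next I'll enlarge the working area.

```bash
cat > h.py <<'E'
import numpy as np,cv2
from scipy.spatial.transform import Rotation as R
from rig import readout,capture,r
def rot(q): return R.from_quat([q[1],q[2],q[3],q[0]])
def cam(c,s=None):
    if "position" in c: return rot(c["orientation"]).as_matrix(),np.array(c["position"])
    T=np.array(c["tool_from_camera"]);M=rot(s["ee_rot"]).as_matrix()
    return M@T[:3,:3],M@T[:3,3]+np.array(s["position"])
def ray(c,uv,s=None):
    A,p=cam(c,s);d=np.array([c["k1"],0,0,0,0.])
    x=cv2.undistortPoints(np.array([[uv]],float),c["K"],d[[0,1,2,3]]*[1,0,0,0])[0,0]
    return p,A@np.array([x[0],x[1],1])
def at(c,uv,z,s=None):
    p,d=ray(c,uv,s);return p+d*(z-p[2])/d[2]
def proj(c,P,s=None):
    A,p=cam(c,s);q=(np.atleast_2d(P)-p)@A
    return cv2.projectPoints(q,np.zeros(3),np.zeros(3),c["K"],np.array([c["k1"],0,0,0.]))[0][:,0]
def crop(c,x0,y0,x1,y1,k,name):
    im=cv2.resize(c["img"][y0:y1,x0:x1,::-1],None,fx=k,fy=k,interpolation=cv2.INTER_CUBIC)
    im=np.clip(im.astype(float)*1.5,0,255)
    cv2.imwrite(name,im)
E
python3 - <<'E'
from h import *
c=capture("top");s=capture("side")
crop(c,190,185,350,295,5,"pics/topcropA.png")
crop(c,380,180,540,290,5,"pics/topcropB.png")
for n,uv,z in[("sp",(269,217),44),("cl",(226,273),44),("cap",(313,262),44),("tip",(398,222),115),("root",(445,231),115),("beaker",(177,291),85),("dish",(198,161),14),("rack",(318,125),93)]:
    print(n,at(c,uv,z).round(0))
E
```

```text
sp [579. 190.  44.]
cl [463. 279.  44.]
cap [484. 100.  44.]
tip [554. -67. 115.]
root [ 535. -159.  115.]
beaker [428. 370.  85.]
dish [710. 351.  14.]
rack [762.  85.  93.][ WARN:0@3.517] global loadsave.cpp:1063 imwrite_ Unsupported depth image for selected encoder is fallbacked to CV_8U.
```

View pics/topcropA.png

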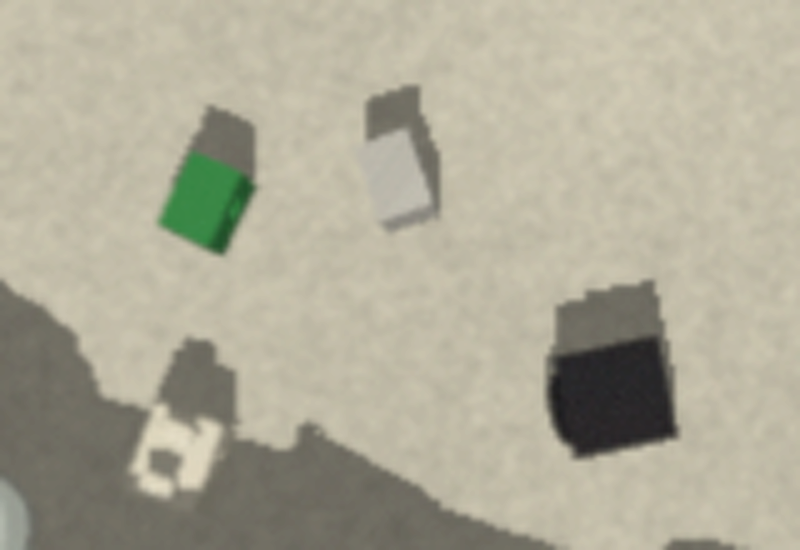

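View pics/topcropB.png

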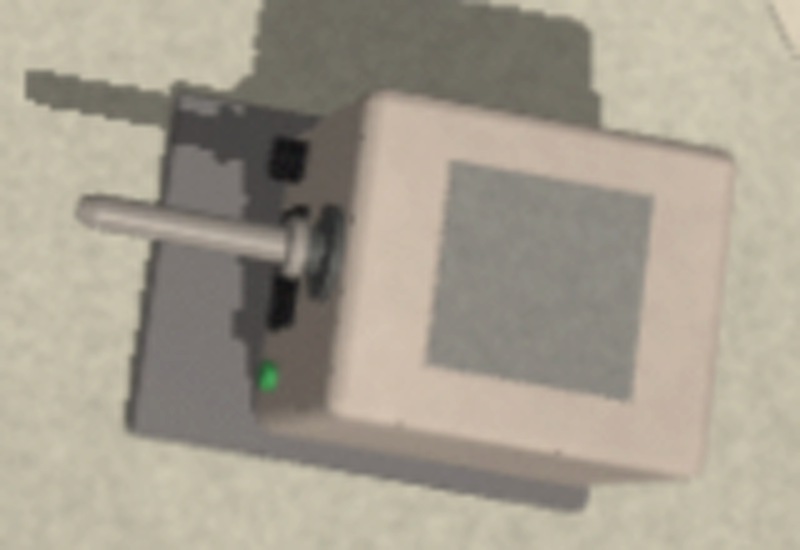

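Crop A shows the spacer's top corners at about (358,147), (410,128), (433,205) and (382,222). The cap's dome faces left, the same way as the shaft, and the clamp centre is near (178,452). In crop B the shaft tip is at (78,210), the collar at (292,245), and the front edge of the housing top runs (372,92)–(332,412).

Run:
```python
from h import *
c=capture("top");s=readout.observe()
M=rot(s["ee_rot"]).as_matrix();print("tool axes cols\n",M.round(3))
A=lambda p,z:at(c,(p[0]/5+190-.4,p[1]/5+185-.4),z)
B=lambda p,z:at(c,(p[0]/5+380-.4,p[1]/5+180-.4),z)
def show(n,ps,z,f=A):
    q=np.array([f(p,z) for p in ps]);print(n,q.mean(0).round(1));
    for i in range(len(q)):
        d=q[(i+1)%len(q)]-q[i];print("   L%.1f ang %.1f"%(np.hypot(*d[:2]),np.degrees(np.arctan2(d[1],d[0]))),q[i].round(0))
show("spacer",[(358,147),(410,128),(433,205),(382,222)],44)
show("clamp",[(160,405),(223,425),(197,492),(133,478)],50)
show("cap",[(553,358),(658,338),(677,436),(575,457)],44)
show("housing",[(372,92),(735,152),(700,478),(332,412)],140,B)
a=B((78,210),115);b=B((292,245),115);d=a-b;print("shaft",a,b,np.hypot(*d[:2]),np.degrees(np.arctan2(d[1],d[0])))
```

```text
tool axes cols
 [[ 0.928 -0.     0.373]
 [-0.373 -0.001  0.928]
 [-0.    -1.    -0.001]]
spacer [572.9 191.   44. ]
   L23.2 ang -70.5 [585. 207.  44.]
   L34.0 ang -163.7 [593. 185.  44.]
   L22.4 ang 107.7 [560. 175.  44.]
   L33.3 ang 17.6 [553. 197.  44.]
clamp [460.  279.9  50. ]
   L27.4 ang -107.9 [478. 288.  50.]
   L29.0 ang 158.9 [470. 262.  50.]
   L27.0 ang 77.3 [443. 272.  50.]
   L31.5 ang -20.0 [449. 298.  50.]
cap [479.4 100.4  44. ]
   L44.2 ang -80.2 [496. 126.  44.]
   L40.9 ang -170.1 [503.  83.  44.]
   L42.8 ang 100.6 [463.  76.  44.]
   L41.5 ang 11.8 [455. 118.  44.]
housing [ 521.2 -232.2  140. ]
   L144.1 ang -100.4 [ 596. -173.  140.]
   L126.8 ang 168.7 [ 570. -315.  140.]
   L143.0 ang 78.5 [ 445. -290.  140.]
   L124.2 ang -10.8 [ 474. -150.  140.]
shaft [555.35745343 -61.54474819 115.        ] [ 540.03982456 -144.9724371   115.        ] 84.82222014173381 79.59615809452238
```

```bash
cat >> h.py <<'E'
def pose(x,y,hx,z):
    "tool down, tool x heading hx deg"
    a=np.radians(hx);X=np.array([np.cos(a),np.sin(a),0]);Y=np.array([0,0,-1.]);return np.array([x,y,z]),np.c_[X,Y,np.cross(X,Y)]
def plan(x,y,hx,z):
    s=readout.observe();M=rot(s["ee_rot"]).as_matrix();p,G=pose(x,y,hx,z)
    t=R.from_matrix(M.T@G).as_rotvec();d=M.T@(p-np.array(s["position"]))/1000
    print("row",t.round(3).tolist(),d.round(4).tolist(),"hx now %.1f"%np.degrees(np.arctan2(M[1,0],M[0,0])),"clock",round(s["clock"],2))
E
python3 -c "
from h import *
plan(573,191,-72.3,330)"
```

```text
row [0.001, 0.88, 0.0] [0.4606, 0.0744, -0.1592] hx now -21.9 clock 0.3
```

Request:
play_rows([
  [0,0.88,0,0.46,0.074,-0.159,0],
  [0,0.88,0,0.46,0.074,-0.159,0],
  [0,0.88,0,0.46,0.074,-0.159,0],
  [0,0.88,0,0.46,0.074,-0.159,0],
  [0,0.88,0,0.46,0.074,-0.159,0],
  [0,0.88,0,0.46,0.074,-0.159,0],
  [0,0.88,0,0.46,0.074,-0.159,0],
  [0,0.88,0,0.46,0.074,-0.159,0],
  [0,0.88,0,0.46,0.074,-0.159,0],
  [0,0.88,0,0.46,0.074,-0.159,0],
  [0,0.88,0,0.46,0.074,-0.159,0],
  [0,0.88,0,0.46,0.074,-0.159,0],
], force=40)

```text
clock: 1.8
position: [571.8, 192.6, 331.4]
ee_rot: [0.572, -0.571, 0.416, -0.417]
contact_force: [-0.1, 0.2, 0.2]
gripper_width: 85.3
```

Run:
```python
from h import *
s=readout.observe();c=capture("wrist");print(s["position"],s["clock"],s["contact_force"])
crop(c,0,0,640,400,1.25,"pics/w1.png")
plan(573,191,-72.3,330)
for q in [(573,191,44),(460,280,44),(479,100,44)]: print(proj(c,q,s)*1.25)
```

```text
[571.77619074 192.59607154 331.39469363] 1.8 [-0.07531715  0.20336651  0.21986806]
row [-0.001, 0.002, -0.0] [0.0017, 0.0013, 0.0006] hx now -72.2 clock 1.85
[[396.68752674 243.88306341]]
[[257.71707081  44.16008509]]
[[226.68171771 324.62526311]][ WARN:0@1.135] global loadsave.cpp:1063 imwrite_ Unsupported depth image for selected encoder is fallbacked to CV_8U.
```

View pics/w1.png

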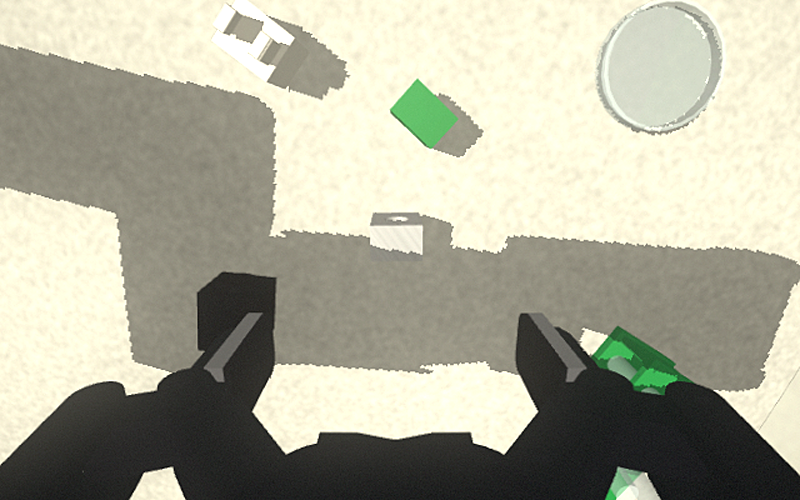

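The wrist view shows the spacer's top face with corners near (370,226), (422,226), (423,254) and (371,249). It is nearly square to the jaws, and its bore is visible at (397,218).

Run:
```python
from h import *
s=readout.observe();c=capture("wrist")
g=c["img"].astype(int)
def show(n,ps,z):
    q=np.array([at(c,np.array(p)/1.25-.1,z,s) for p in ps]);print(n,q.mean(0).round(1))
    for i in range(4):
        d=q[(i+1)%4]-q[i];print("   L%.1f ang %.1f"%(np.hypot(*d[:2]),np.degrees(np.arctan2(d[1],d[0]))))
show("spacer",[(370,226),(422,226),(423,254),(371,249)],44)
crop(c,150,0,400,220,3.2,"pics/w1c.png")
```

```text
spacer [571.8 194.1  44. ]
   L33.2 ang 17.8
   L18.7 ang -69.1
   L34.0 ang -167.9
   L15.3 ang 109.3[ WARN:0@1.255] global loadsave.cpp:1063 imwrite_ Unsupported depth image for selected encoder is fallbacked to CV_8U.
```

View pics/w1c.png

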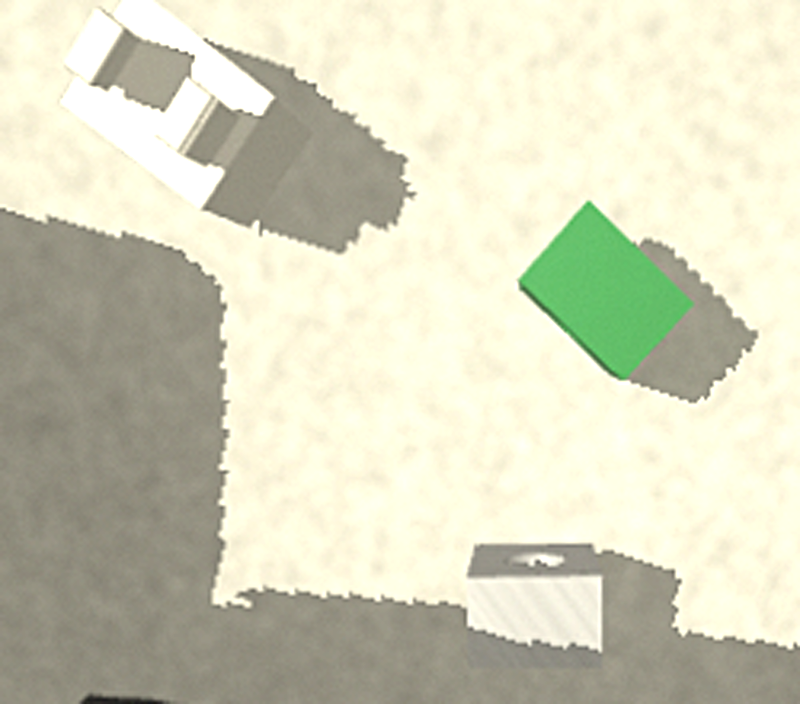

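Run:
```python
from h import *
s=readout.observe();c=capture("wrist")
def show(n,ps,z):
    q=np.array([at(c,(p[0]/3.2+150-.35,p[1]/3.2-.35),z,s) for p in ps]);print(n,q.mean(0).round(1))
    for i in range(4):
        d=q[(i+1)%4]-q[i];print("   L%.1f ang %.1f"%(np.hypot(*d[:2]),np.degrees(np.arctan2(d[1],d[0]))))
show("spacer",[(467,576),(602,576),(602,668),(468,668)],44)
show("clamp",[(60,100),(205,208),(272,98),(120,-10)],44)
plan(572.3,192,-71.9,181)
```

```text
spacer [572.5 191.3  44. ]
   L33.7 ang 17.8
   L24.0 ang -71.1
   L34.2 ang -162.2
   L24.0 ang 107.5
clamp [456.  281.5  44. ]
   L39.1 ang -19.0
   L28.6 ang 71.9
   L39.5 ang 163.0
   L27.2 ang -107.3
row [-0.001, -0.006, -0.0] [0.0002, 0.1501, 0.0] hx now -72.2 clock 1.95
```

Request:
play_rows([
  [0,0,0,0.001,0.06,0.0,0.3],
  [0,0,0,0.001,0.11,0,0.4],
  [0,0,0,0.001,0.145,0,0.4],
  [0,0,0,0.001,0.151,0,0.4],
  [0,0,0,0.001,0.151,0,1],
  [0,0,0,0.001,0.151,0,1],
  [0,0,0,0.001,0.151,0,1],
  [0,0,0,0.001,0.151,0,1],
  [0,0,0,0.001,0.151,0,1],
], force=40)

```text
clock: 3.08
position: [573.2, 190.6, 180.8]
ee_rot: [0.571, -0.57, 0.417, -0.417]
contact_force: [-0.9, -0.0, 2.1]
gripper_width: 33.4
```

Run:
```python
from h import *
plan(561.4,-24,-100.8,280)
```

```text
row [-0.002, 0.497, -0.0] [0.2008, -0.0993, -0.0763] hx now -72.3 clock 3.08
```

Request:
play_rows([
  [0,0,0,0,-0.05,0,1],
  [0,0.12,0,0.04,-0.088,-0.015,1],
  [0,0.25,0,0.095,-0.091,-0.035,1],
  [0,0.4,0,0.145,-0.091,-0.055,1],
  [0,0.497,0,0.178,-0.091,-0.066,1],
  [0,0.497,0,0.183,-0.091,-0.066,1],
  [0,0.497,0,0.183,-0.091,-0.066,1],
  [0,0.497,0,0.183,-0.091,-0.066,1],
])

```text
clock: 4.08
position: [565.7, -2.7, 270.6]
ee_rot: [0.451, -0.451, 0.545, -0.544]
contact_force: [-0.3, 0.3, -0.4]
gripper_width: 33.2
```

Run:
```python
from h import *
s=readout.observe();c=capture("wrist");t=capture("side")
print(s["position"],s["gripper_width"],s["contact_force"])
plan(565.5,-3,-100.8,272)
tip=np.array([554,-63,115]);u=np.array([.187,.982,0])
for a in (0,-30,-60,-85): print(proj(c,tip+a*u,s).round(1),proj(t,tip+a*u).round(1))
a=c["img"][:,:,::-1]; a=cv2.resize(a[100:400,170:470],None,fx=2,fy=2,interpolation=cv2.INTER_CUBIC)
b=cv2.resize(t["img"][95:185,310:400,::-1],(600,600),interpolation=cv2.INTER_CUBIC)[:,:]
b=cv2.resize(t["img"][100:190,315:345+30,::-1],(200*2,600),interpolation=cv2.INTER_CUBIC)
cv2.imwrite("pics/w2.png",np.clip(np.hstack([a[:, :400+0] if 0 else a]).astype(float)*1.1,0,255).astype(np.uint8))
cv2.imwrite("pics/s2.png",np.clip(b*1.3,0,255).astype(np.uint8))
```

```text
[565.68342468  -2.72893912 270.55086956] 33.235274354824845 [-0.27338469  0.31095542 -0.38314742]
row [0.0, 0.003, -0.0] [0.0003, -0.0014, -0.0001] hx now -100.7 clock 4.17
[[315.3 387.2]] [[347.5 156.6]]
[[315.2 433.3]] [[350.5 150.7]]
[[315.1 473.8]] [[353.3 145.1]]
[[315. 504.]] [[355.6 140.6]]
```

View pics/w2.png

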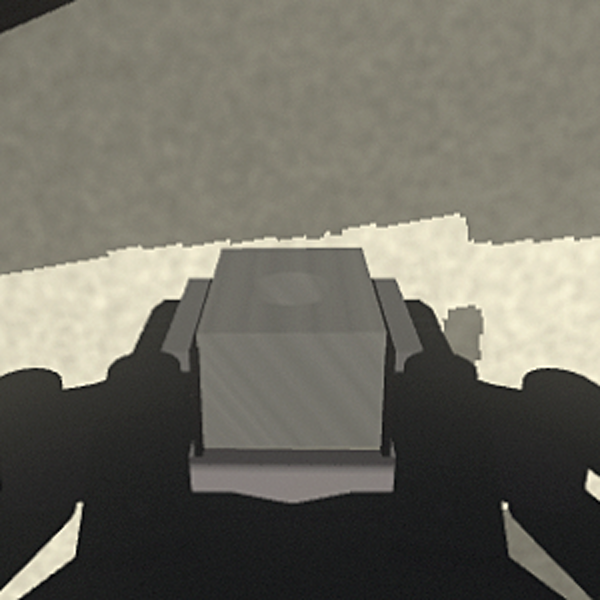

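The held spacer and the gripper hide the shaft from the wrist camera. The spacer sits square in the jaws, with its bore face at (292,290). I'll check the shaft in the side view, with predicted axis points drawn on it.

Run:
```python
from h import *
t=capture("side")
o=cv2.imread("pics/side0.png")
tip=np.array([554,-63,115]);u=np.array([.187,.982,0])
def mk(im):
    b=cv2.resize(im[105:185,315:385],(700,800)[:2],interpolation=cv2.INTER_CUBIC)
    return np.clip(b*1.3,0,255).astype(np.uint8)
b=cv2.resize(o[115:175,320:390],None,fx=10,fy=10,interpolation=cv2.INTER_CUBIC)
cv2.imwrite("pics/s3.png",np.clip(b*1.3,0,255).astype(np.uint8))
for a in (0,-85): print(((proj(t,tip+a*u)+.5-[320,115])*10).round(0))
```

```text
[[280. 421.]]
[[361. 261.]]
```

View pics/s3.png

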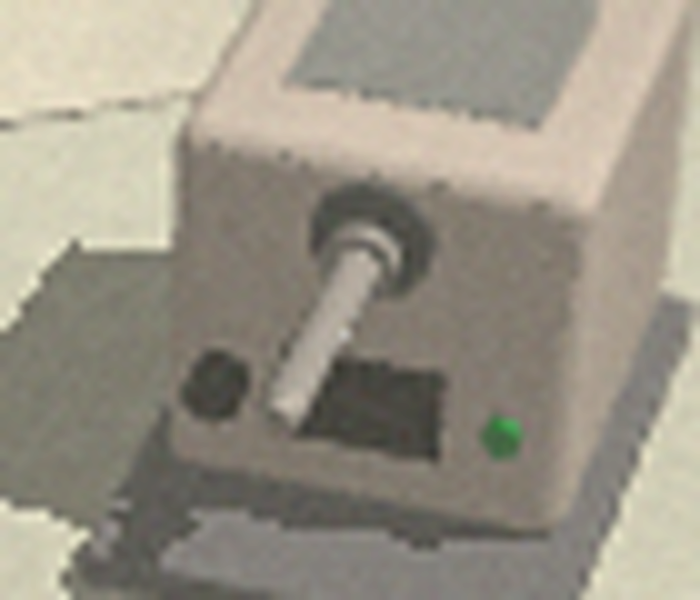

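In the side view the tip is at about (285,408) against a predicted (280,421), and the collar at (368,255) against (361,261). They agree to about 2 mm, inside the taper's 4 mm capture range. I'll approach in steps and watch the force.

Request:
play_rows([
  [0,0,0,0.02,-0.0008,0,1],
  [0,0,0,0.036,-0.0008,0,1],
  [0,0,0,0.044,-0.0008,0,1],
  [0,0,0,0.048,-0.0008,0,1],
  [0,0,0,0.051,-0.0008,0,1],
  [0,0,0,0.053,-0.0008,0,1],
  [0,0,0,0.053,-0.0008,0,1],
])

```text
clock: 5.1
position: [555.8, -55.9, 271.5]
ee_rot: [0.451, -0.451, 0.545, -0.545]
contact_force: [0.1, -0.0, -1.2]
gripper_width: 33.5
```

```bash
cat > f.py <<'E'
from h import *
s=readout.observe();M=rot(s["ee_rot"]).as_matrix()
F=M.T@np.array(s["contact_force"]);p=np.array(s["position"]);u=np.array([.187,.982,0]);v=np.array([.982,-.187,0])
d=p-np.array([535.3,-161.2,0])
print("t",round(s["clock"],2),"pos",p.round(1),"Ftool",F.round(1),"Ttool",(M.T@np.array(s["wrist_torque"])).round(2),"along %.1f lat(-toolz?) %.1f"%(d@u,d@v),"w %.1f"%s["gripper_width"],"toolz.v %.2f"%(M[:,2]@v))
E
python3 f.py
```

```text
t 5.1 pos [555.8 -55.9 271.5] Ftool [0.  1.2 0.1] Ttool [ 0.04  0.03 -0.02] along 107.3 lat(-toolz?) 0.4 w 33.5 toolz.v 1.00
```

Request:
play_rows([
  [0,0,0,0.003,0,0,1],
  [0,0,0,0.006,0,0,1],
  [0,0,0,0.009,0,0,1],
  [0,0,0,0.009,0,0,1],
])

```text
clock: 5.6
position: [554.0, -65.4, 270.7]
ee_rot: [-0.45, 0.451, -0.544, 0.545]
contact_force: [1.2, -2.3, -4.3]
gripper_width: 33.7
```

```bash
python3 f.py
python3 - <<'E'
from h import *
c=capture("side");b=cv2.resize(c["img"][95:195,300:400,::-1],(600,600),interpolation=cv2.INTER_CUBIC)
cv2.imwrite("pics/s4.png",np.clip(b*1.4,0,255).astype(np.uint8))
E
```

```text
t 5.6 pos [554.  -65.4 270.7] Ftool [2.  4.3 1.6] Ttool [ 0.37 -0.07 -0.28] along 97.6 lat(-toolz?) 0.4 w 33.7 toolz.v 1.00
```

View pics/s4.png

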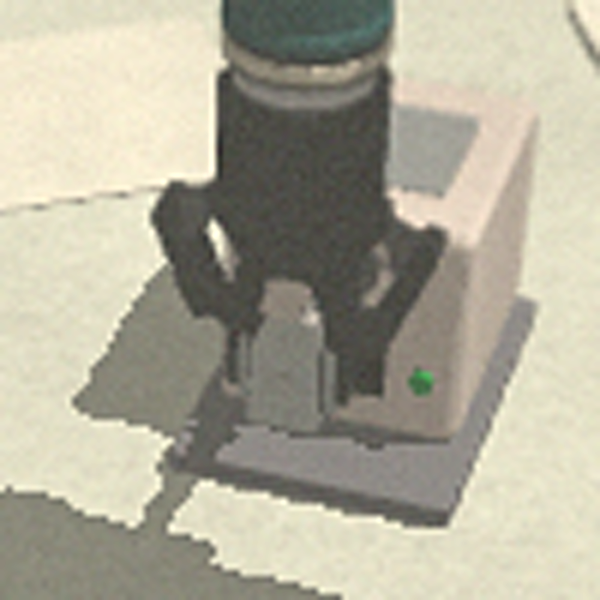

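The spacer is on the shaft and dragging over the leaf: 3.4 N downward and a small lateral force. I'll shift slightly with the load and carry on.

Request:
play_rows([
  [0,0,0,0.003,0.0003,0.0006,1],
  [0,0,0,0.008,0.0003,0.0006,1],
  [0,0,0,0.013,0.0003,0.0006,1],
  [0,0,0,0.018,0.0003,0.0006,1],
  [0,0,0,0.023,0.0003,0.0006,1],
])

```text
clock: 6.28
position: [550.1, -88.0, 271.0]
ee_rot: [0.45, -0.451, 0.545, -0.545]
contact_force: [0.0, -0.1, -5.9]
gripper_width: 33.5
```

```bash
python3 f.py
```

```text
t 6.28 pos [550.1 -88.  271. ] Ftool [0.1 5.9 0.1] Ttool [-0.02  0.05 -0.02] along 74.6 lat(-toolz?) 0.8 w 33.5 toolz.v 1.00
```

Request:
play_rows([
  [0,0,0,0.008,0,0,1],
  [0,0,0,0.016,0,0,1],
  [0,0,0,0.023,0,0,1],
  [0,0,0,0.028,0,0,1],
  [0,0,0,0.028,0,0,1],
])

```text
clock: 6.9
position: [545.1, -115.5, 271.3]
ee_rot: [-0.451, 0.451, -0.545, 0.545]
contact_force: [-0.2, 1.0, -0.7]
gripper_width: 33.4
```

```bash
python3 f.py
```

```text
t 6.9 pos [ 545.1 -115.5  271.3] Ftool [-0.9  0.7 -0.4] Ttool [ 0.04 -0.01  0.02] along 46.7 lat(-toolz?) 1.0 w 33.4 toolz.v 1.00
```

Request:
play_rows([
  [0,0,0,0.002,0,0,1],
  [0,0,0,0.004,0,0,1],
  [0,0,0,0.006,0,0,1],
  [0,0,0,0.006,0,0,1],
])

```text
clock: 7.4
position: [544.0, -121.0, 271.2]
ee_rot: [0.451, -0.451, 0.545, -0.545]
contact_force: [-0.4, -0.1, -1.8]
gripper_width: 33.6
```

```bash
python3 f.py
```

```text
t 7.4 pos [ 544.  -121.   271.2] Ftool [ 0.1  1.8 -0.3] Ttool [-0.01 -0.02 -0.02] along 41.1 lat(-toolz?) 1.0 w 33.6 toolz.v 1.00
```

Request:
play_rows([
  [0,0,0,0.001,0,0,1],
  [0,0,0,0.002,0,0,1],
  [0,0,0,0.003,0,0,1],
  [0,0,0,0.003,0,0,1],
])

```text
clock: 7.9
position: [543.4, -123.9, 271.2]
ee_rot: [0.451, -0.451, 0.545, -0.545]
contact_force: [0.0, 0.1, -1.6]
gripper_width: 33.4
```

```bash
python3 f.py
```

```text
t 7.9 pos [ 543.4 -123.9  271.2] Ftool [-0.2  1.6  0. ] Ttool [ 0.01 -0.03 -0.02] along 38.1 lat(-toolz?) 1.0 w 33.4 toolz.v 1.00
```

Request:
play_rows([
  [0,0,0,0,0,0,0],
  [0,0,0,0,0,0,0],
  [0,0,0,0,0,0,0],
  [0,0,0,0,0,0,0],
  [0,0,0,0,-0.03,0,0],
  [0,0,0,0,-0.06,0,0],
  [0,0.12,0,-0.04,-0.06,-0.02,0],
  [0,0.127,0,-0.09,-0.06,-0.04,0],
  [0,0.127,0,-0.382,-0.06,-0.161,0],
  [0,0.127,0,-0.382,-0.06,-0.161,0],
  [0,0.127,0,-0.382,-0.06,-0.161,0],
  [0,0.127,0,-0.382,-0.06,-0.161,0],
  [0,0.127,0,-0.382,-0.06,-0.161,0],
  [0,0.127,0,-0.382,-0.06,-0.161,0],
  [0,0.127,0,-0.382,-0.06,-0.161,0],
  [0,0.127,0,-0.382,-0.06,-0.161,0],
  [0,0.127,0,-0.382,-0.06,-0.161,0],
])

```text
clock: 10.02
position: [457.2, 280.1, 331.3]
ee_rot: [-0.415, 0.415, -0.573, 0.573]
contact_force: [0.5, 0.3, 0.1]
gripper_width: 85.4
```

Run:
```python
from h import *
s=readout.observe();c=capture("wrist");t=capture("side")
print(s["position"],s["contact_force"],s["clock"]);plan(456.5,281.3,-108,181)
print(proj(c,[456.5,281.3,44],s))
a=cv2.resize(c["img"][100:300,220:420,::-1],(560,560),interpolation=cv2.INTER_CUBIC)
b=cv2.resize(t["img"][110:180,320:350+0,::-1],(240,560),interpolation=cv2.INTER_CUBIC)
b=cv2.resize(t["img"][120:166,330:370,::-1],(240,276),interpolation=cv2.INTER_CUBIC);b=cv2.copyMakeBorder(b,0,284,0,0,cv2.BORDER_CONSTANT)
cv2.imwrite("pics/w5.png",np.hstack([a,b]))
```

```text
[457.22353443 280.14717003 331.28683052] [0.50506239 0.26836254 0.07196273] 10.025
row [-0.0, -0.003, -0.0] [-0.0006, 0.1503, -0.0009] hx now -108.2 clock 10.12
[[314.51189232 191.26822605]]
```

View pics/w5.png

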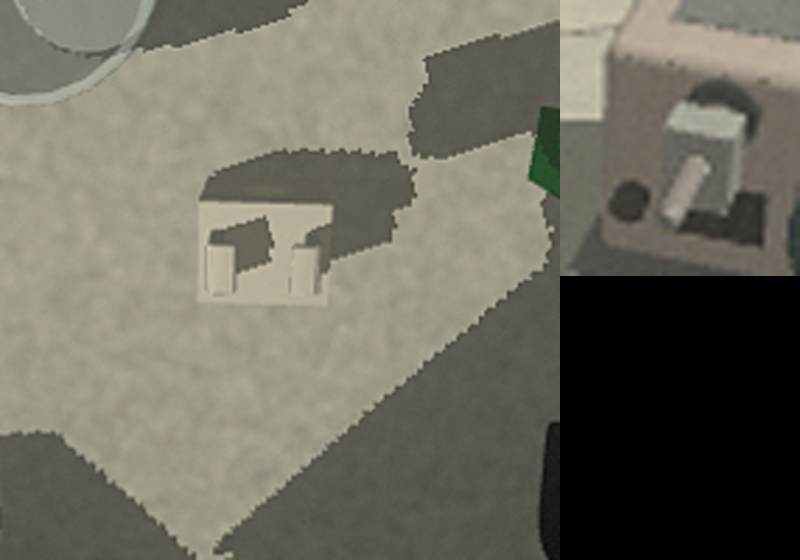

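The spacer sits on the shaft. The clamp's top is centred in the wrist image at about (314,190), square to the jaws and within 1 mm of the prediction. I'll grasp it now.

Request:
play_rows([
  [0,0,0,-0.0013,0.06,-0.001,0.2],
  [0,0,0,-0.0013,0.11,-0.001,0.3],
  [0,0,0,-0.0013,0.145,-0.001,0.3],
  [0,0,0,-0.0013,0.151,-0.001,0.3],
  [0,0,0,-0.0013,0.151,-0.001,1],
  [0,0,0,-0.0013,0.151,-0.001,1],
  [0,0,0,-0.0013,0.151,-0.001,1],
  [0,0,0,-0.0013,0.151,-0.001,1],
  [0,0,0,-0.0013,0.151,-0.001,1],
], force=40)

```text
clock: 11.25
position: [456.7, 283.4, 181.9]
ee_rot: [-0.416, 0.414, -0.572, 0.572]
contact_force: [-0.4, -0.3, 5.5]
gripper_width: 37.4
```

Run:
```python
from h import *
s=readout.observe();print(s["position"],s["gripper_width"])
u=np.array([.187,.982]);v=np.array([.982,-.187])
p=np.array([535.3,-161.2])+u*150+v*0.9
print(p);plan(*p,-100.7,270.8+0.3)
```

```text
[456.73507296 283.36518347 181.87536672] 37.36921726602909
[564.2338 -14.0683]
row [-0.002, -0.128, -0.002] [0.2493, -0.0893, 0.1945] hx now -108.0 clock 11.25
```

Request:
play_rows([
  [0,0,0,0,-0.05,0,1],
  [0,0,0,0.02,-0.0905,0.015,1],
  [0,-0.06,0,0.06,-0.0905,0.047,1],
  [0,-0.128,0,0.11,-0.0905,0.085,1],
  [0,-0.128,0,0.16,-0.0905,0.125,1],
  [0,-0.128,0,0.21,-0.0905,0.165,1],
  [0,-0.128,0,0.24,-0.0905,0.187,1],
  [0,-0.128,0,0.249,-0.0905,0.1945,1],
  [0,-0.128,0,0.249,-0.0905,0.1945,1],
  [0,-0.128,0,0.249,-0.0905,0.1945,1],
])

```text
clock: 12.5
position: [563.5, -12.6, 270.5]
ee_rot: [0.452, -0.452, 0.545, -0.544]
contact_force: [-0.6, -0.6, -0.2]
gripper_width: 37.6
```

```bash
python3 f.py; python3 -c "
from h import *
plan(564.2,-14,-100.7,272.3)"
```

```text
t 12.5 pos [563.5 -12.6 270.5] Ftool [ 0.7  0.2 -0.5] Ttool [ 0.04 -0.01  0.02] along 151.2 lat(-toolz?) -0.1 w 37.6 toolz.v 1.00
row [0.001, 0.001, -0.001] [0.0012, -0.0018, 0.0009] hx now -100.6 clock 12.5
```

Request:
play_rows([
  [0,0,0,0.018,-0.0018,0.0009,1],
  [0,0,0,0.03,-0.0018,0.0009,1],
  [0,0,0,0.035,-0.0018,0.0009,1],
  [0,0,0,0.038,-0.0018,0.0009,1],
  [0,0,0,0.041,-0.0018,0.0009,1],
  [0,0,0,0.041,-0.0018,0.0009,1],
])

```text
clock: 13.25
position: [557.1, -54.4, 272.3]
ee_rot: [0.451, -0.451, 0.545, -0.544]
contact_force: [-0.6, 0.2, -1.5]
gripper_width: 37.5
```

```bash
python3 f.py
```

```text
t 13.25 pos [557.1 -54.4 272.3] Ftool [-0.1  1.5 -0.7] Ttool [0.06 0.   0.  ] along 108.9 lat(-toolz?) 1.5 w 37.5 toolz.v 1.00
```

Request:
play_rows([
  [0,0,0,0.003,0,-0.0004,1],
  [0,0,0,0.006,0,-0.0005,1],
  [0,0,0,0.009,0,-0.0005,1],
  [0,0,0,0.012,0,-0.0005,1],
])

```text
clock: 13.75
position: [554.3, -65.9, 271.9]
ee_rot: [0.451, -0.451, 0.545, -0.544]
contact_force: [2.5, 2.6, -6.0]
gripper_width: 37.8
```

```bash
python3 f.py
```

```text
t 13.75 pos [554.3 -65.9 271.9] Ftool [-3.  6.  2.] Ttool [ 0.18 -0.03  0.6 ] along 97.1 lat(-toolz?) 0.9 w 37.8 toolz.v 1.00
```

Request:
play_rows([
  [0,0,0,0.004,0.0003,0.0004,1],
  [0,0,0,0.009,0.0003,0.0004,1],
  [0,0,0,0.014,0.0003,0.0004,1],
  [0,0,0,0.019,0.0003,0.0004,1],
])

```text
clock: 14.25
position: [551.1, -85.3, 272.0]
ee_rot: [0.451, -0.451, 0.545, -0.544]
contact_force: [0.3, 2.0, -6.4]
gripper_width: 37.7
```

```bash
python3 f.py
```

```text
t 14.25 pos [551.1 -85.3 272. ] Ftool [-2.   6.4 -0.1] Ttool [-0.05 -0.02  0.4 ] along 77.5 lat(-toolz?) 1.3 w 37.7 toolz.v 1.00
```

Request:
play_rows([
  [0,0,0,0.004,0,0,1],
  [0,0,0,0.008,0,0,1],
  [0,0,0,0.012,0,0,1],
  [0,0,0,0.013,0,0,1],
])

```text
clock: 14.75
position: [549.2, -98.1, 273.4]
ee_rot: [-0.452, 0.451, -0.544, 0.545]
contact_force: [0.5, 0.4, -0.2]
gripper_width: 37.7
```

```bash
python3 f.py
```

```text
t 14.75 pos [549.2 -98.1 273.4] Ftool [-0.5  0.2  0.4] Ttool [-0.05  0.01  0.14] along 64.6 lat(-toolz?) 1.8 w 37.7 toolz.v 1.00
```

Request:
play_rows([
  [0,0,0,0.001,0.0006,-0.0003,1],
  [0,0,0,0.002,0.0008,-0.0004,1],
  [0,0,0,0.003,0.0008,-0.0004,1],
  [0,0,0,0.003,0.0008,-0.0004,1],
])

```text
clock: 15.25
position: [548.0, -100.5, 271.4]
ee_rot: [0.451, -0.451, 0.544, -0.544]
contact_force: [1.0, 0.7, -1.0]
gripper_width: 37.5
```

```bash
python3 f.py
```

```text
t 15.25 pos [ 548.  -100.5  271.4] Ftool [-0.9  1.   0.8] Ttool [ 0.05 -0.02  0.11] along 62.0 lat(-toolz?) 1.1 w 37.5 toolz.v 1.00
```

Request:
play_rows([
  [0,0,0,0.001,0,0,1],
  [0,0,0,0.002,0,0,1],
  [0,0,0,0.002,0,0,1],
])

```text
clock: 15.62
position: [547.6, -102.6, 271.4]
ee_rot: [-0.451, 0.451, -0.545, 0.545]
contact_force: [0.8, 0.8, 0.3]
gripper_width: 37.5
```

```bash
python3 f.py
```

```text
t 15.62 pos [ 547.6 -102.6  271.4] Ftool [-1.  -0.3  0.7] Ttool [ 0.11 -0.04  0.07] along 59.9 lat(-toolz?) 1.1 w 37.5 toolz.v 1.00
```

Request:
play_rows([
  [0,0,0,0.001,0,0,1],
  [0,0,0,0.002,0,0,1],
  [0,0,0,0.003,0,0,1],
  [0,0,0,0.003,0,0,1],
])

```text
clock: 16.12
position: [547.1, -104.8, 271.4]
ee_rot: [0.452, -0.451, 0.545, -0.544]
contact_force: [1.0, 5.4, 0.9]
gripper_width: 37.7
```

```bash
python3 f.py
```

```text
t 16.12 pos [ 547.1 -104.8  271.4] Ftool [-5.5 -0.9 -0.1] Ttool [ 0.03 -0.07  0.78] along 57.6 lat(-toolz?) 1.0 w 37.7 toolz.v 1.00
```

Collar contact felt: 5.5 N, about 1 mm of compression. I'll release the clamp and go to the cap.

Request:
play_rows([
  [0,0,0,-0.002,0,0,0],
  [0,0,0,-0.002,0,0,0],
  [0,0,0,-0.002,0,0,0],
  [0,0,0,-0.002,0,0,0],
  [0,0,0,-0.002,-0.03,0,0],
  [0,0,0,-0.002,-0.07,0,0],
  [0,0,0,-0.04,-0.08,-0.02,0],
  [0,-0.2,0,-0.08,-0.08,-0.04,0],
  [0,-0.361,0,-0.19,-0.06,-0.105,0],
  [0,-0.361,0,-0.19,-0.06,-0.105,0],
  [0,-0.361,0,-0.19,-0.06,-0.105,0],
  [0,-0.361,0,-0.19,-0.06,-0.105,0],
  [0,-0.361,0,-0.19,-0.06,-0.105,0],
])

```text
clock: 17.75
position: [479.8, 99.7, 331.8]
ee_rot: [0.541, -0.541, 0.455, -0.456]
contact_force: [0.7, 0.6, 0.9]
gripper_width: 85.5
```

Run:
```python
from h import *
s=readout.observe();c=capture("wrist");t=capture("side")
print(s["position"],s["contact_force"],s["clock"]);plan(479.4,100.4,-80,181)
print((proj(c,[[479.4,100.4,44],[479.4,100.4,0]],s)-[220,100])*2.8)
a=cv2.resize(c["img"][100:300,220:420,::-1],(560,560),interpolation=cv2.INTER_CUBIC)
b=cv2.resize(t["img"][120:166,330:370,::-1],(240,276),interpolation=cv2.INTER_CUBIC);b=cv2.copyMakeBorder(b,0,284,0,0,cv2.BORDER_CONSTANT)
cv2.imwrite("pics/w6.png",np.clip(np.hstack([a,b])*1.5,0,255).astype(np.uint8))
```

```text
[479.78859366  99.67582268 331.79071101] [0.6996807  0.58877981 0.89095663] 17.75
row [-0.001, -0.003, 0.0] [-0.001, 0.1507, -0.0003] hx now -80.2 clock 17.85
[[268.97053344 255.83352269]
 [268.91570708 222.63909638]]
```

View pics/w6.png

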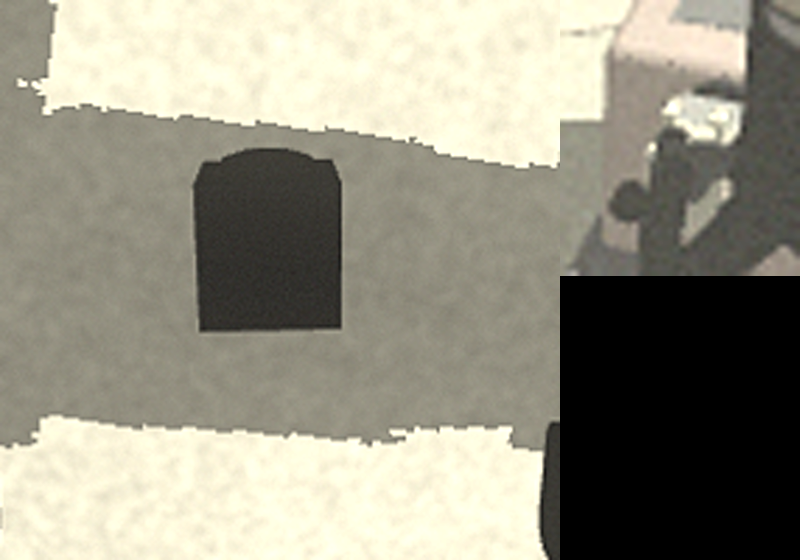

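The cap is centred and square to the jaws, its open edge at y≈329 as predicted and its dome pointing away from the housing side. I'll grasp it.

Request:
play_rows([
  [0,0,0,-0.001,0.06,0,0.1],
  [0,0,0,-0.001,0.11,0,0.2],
  [0,0,0,-0.001,0.144,0,0.2],
  [0,0,0,-0.001,0.15,0,0.2],
  [0,0,0,-0.001,0.15,0,1],
  [0,0,0,-0.001,0.15,0,1],
  [0,0,0,-0.001,0.15,0,1],
  [0,0,0,-0.001,0.15,0,1],
  [0,0,0,-0.001,0.15,0,1],
], force=60)

```text
clock: 18.98
position: [480.0, 101.9, 183.5]
ee_rot: [0.543, -0.541, 0.453, -0.456]
contact_force: [0.1, -0.9, 6.6]
gripper_width: 41.0
```

Run:
```python
from h import *
s=readout.observe();print(s["position"],s["gripper_width"],s["contact_force"])
u=np.array([.187,.982]);v=np.array([.982,-.187])
p=np.array([535.3,-161.2])+u*165+v*0.8
z=s["position"][2]+91-.6
print(p,z);plan(*p,-100.7,z)
```

```text
[480.01570276 101.86062268 183.51098774] 41.014590371466 [ 0.11808697 -0.93745761  6.64383894]
[566.9406   0.6804] 273.91098773650094
row [-0.004, 0.361, -0.0] [0.1148, -0.09, 0.0685] hx now -80.0 clock 18.98
```

Request:
play_rows([
  [0,0,0,0,-0.05,0,1],
  [0,0.1,0,0,-0.0915,0.02,1],
  [0,0.22,0,0.04,-0.0915,0.05,1],
  [0,0.361,0,0.08,-0.0915,0.065,1],
  [-0.002,0.361,0,0.11,-0.0915,0.0685,1],
  [-0.002,0.361,0,0.115,-0.0915,0.0685,1],
  [-0.002,0.361,0,0.115,-0.0915,0.0685,1],
  [-0.002,0.361,0,0.115,-0.0915,0.0685,1],
])

```text
clock: 19.98
position: [566.0, 1.4, 272.8]
ee_rot: [0.451, -0.452, 0.545, -0.544]
contact_force: [-0.4, 0.1, -1.4]
gripper_width: 41.1
```

```bash
python3 f.py
python3 - <<'E'
from h import *
plan(566.9,0.7,-100.7,273.9)
t=capture("top")
cv2.imwrite("pics/t7.png",np.clip(cv2.resize(t["img"][190:270,350:470,::-1],(780,520),interpolation=cv2.INTER_CUBIC)*1.4,0,255).astype(np.uint8))
E
```

```text
t 19.98 pos [566.    1.4 272.8] Ftool [-0.1  1.4 -0.4] Ttool [-0.01 -0.02  0.  ] along 165.4 lat(-toolz?) -0.3 w 41.1 toolz.v 1.00
row [0.002, 0.001, -0.0] [0.0005, -0.0011, 0.0011] hx now -100.6 clock 19.98
```

View pics/t7.png

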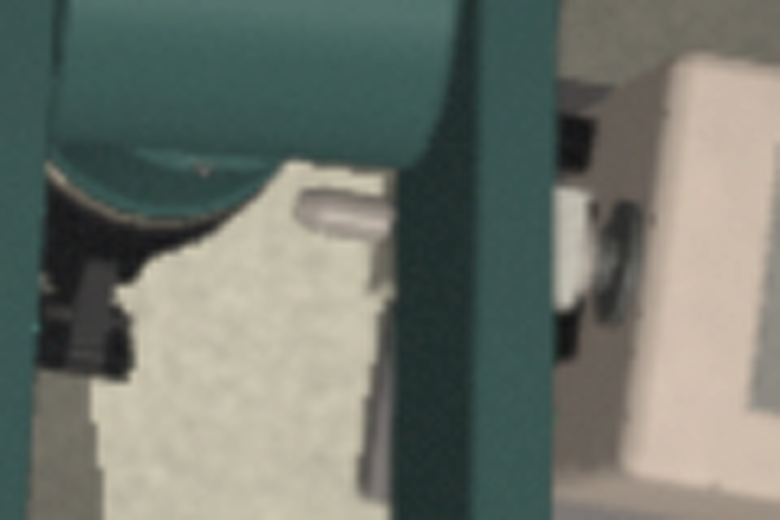

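The top view shows the spacer against the collar and the shaft tip free ahead of the hand. Now the cap goes on.

Request:
play_rows([
  [0,0,0,0.02,-0.0011,0.001,1],
  [0,0,0,0.036,-0.0011,0.0011,1],
  [0,0,0,0.041,-0.0011,0.0011,1],
  [0,0,0,0.044,-0.0011,0.0011,1],
  [0,0,0,0.047,-0.0011,0.0011,1],
  [0,0,0,0.047,-0.0011,0.0011,1],
])

```text
clock: 20.78
position: [558.7, -46.0, 274.0]
ee_rot: [0.451, -0.452, 0.545, -0.544]
contact_force: [-0.2, 0.4, -1.2]
gripper_width: 41.4
```

```bash
python3 f.py
```

```text
t 20.77 pos [558.7 -46.  274. ] Ftool [-0.4  1.2 -0.3] Ttool [-0.06  0.03 -0.  ] along 117.5 lat(-toolz?) 1.4 w 41.4 toolz.v 1.00
```

Request:
play_rows([
  [0,0,0,0.003,0,0,1],
  [0,0,0,0.006,0,0,1],
  [0,0,0,0.009,0,0,1],
  [0,0,0,0.01,0,0,1],
])

```text
clock: 21.28
position: [556.6, -56.0, 273.3]
ee_rot: [0.45, -0.452, 0.545, -0.544]
contact_force: [1.1, 2.6, -5.4]
gripper_width: 41.3
```

```bash
python3 f.py
```

```text
t 21.27 pos [556.6 -56.  273.3] Ftool [-2.7  5.4  0.7] Ttool [ 0.12 -0.02  0.45] along 107.3 lat(-toolz?) 1.3 w 41.3 toolz.v 1.00
```

Request:
play_rows([
  [0,0,0,0.003,0,0,1],
  [0,0,0,0.006,0,0,1],
  [0,0,0,0.009,0,0,1],
  [0,0,0,0.009,0,0,1],
])

```text
clock: 21.78
position: [554.9, -65.7, 273.8]
ee_rot: [-0.449, 0.453, -0.545, 0.545]
contact_force: [-1.7, -1.4, -6.5]
gripper_width: 41.2
```

```bash
python3 f.py
```

```text
t 21.77 pos [554.9 -65.7 273.8] Ftool [ 1.7  6.5 -1.4] Ttool [-0.03  0.04 -0.35] along 97.4 lat(-toolz?) 1.4 w 41.2 toolz.v 1.00
```

Request:
play_rows([
  [0,0,0,0.001,0,0,1],
  [0,0,0,0.002,0,0,1],
  [0,0,0,0.002,0,0,1],
])

```text
clock: 22.15
position: [554.7, -66.6, 273.9]
ee_rot: [0.45, -0.452, 0.545, -0.544]
contact_force: [-0.3, -0.0, -6.4]
gripper_width: 41.1
```

```bash
python3 f.py
```

```text
t 22.15 pos [554.7 -66.6 273.9] Ftool [ 0.1  6.4 -0.2] Ttool [-0.11  0.02  0.03] along 96.5 lat(-toolz?) 1.3 w 41.1 toolz.v 1.00
```

Request:
play_rows([
  [0,0,0,0.001,0,0,1],
  [0,0,0,0.002,0,0,1],
  [0,0,0,0.002,0,0,1],
])

```text
clock: 22.52
position: [554.5, -67.5, 274.0]
ee_rot: [0.452, -0.451, 0.546, -0.543]
contact_force: [-0.4, 6.6, -5.6]
gripper_width: 41.1
```

```bash
python3 f.py
```

```text
t 22.52 pos [554.5 -67.5 274. ] Ftool [-6.3  5.6 -1.6] Ttool [-0.17  0.05  0.84] along 95.6 lat(-toolz?) 1.3 w 41.1 toolz.v 1.00
```

Request:
play_rows([
  [0,0,0,0.001,0,0,1],
  [0,0,0,0.0015,0,0,1],
  [0,0,0,0.0015,0,0,1],
])

```text
clock: 22.9
position: [554.3, -68.2, 274.1]
ee_rot: [0.452, -0.451, 0.546, -0.543]
contact_force: [-0.5, 8.8, -4.6]
gripper_width: 41.4
```

```bash
python3 f.py
```

```text
t 22.9 pos [554.3 -68.2 274.1] Ftool [-8.5  4.6 -2.2] Ttool [-0.22  0.14  1.2 ] along 94.8 lat(-toolz?) 1.3 w 41.4 toolz.v 1.00
```

Request:
play_rows([
  [0,0,0,0.001,0,-0.0003,1],
  [0,0,0,0.0018,0,-0.0004,1],
  [0,0,0,0.0018,0,-0.0004,1],
])

```text
clock: 23.28
position: [553.8, -69.1, 274.2]
ee_rot: [0.453, -0.45, 0.546, -0.542]
contact_force: [1.0, 10.5, -4.9]
gripper_width: 41.6
```

```bash
python3 f.py
```

```text
t 23.27 pos [553.8 -69.1 274.2] Ftool [-10.5   5.   -0.9] Ttool [-0.16  0.13  1.62] along 93.9 lat(-toolz?) 0.9 w 41.6 toolz.v 1.00
```

Request:
play_rows([
  [0,0,0,0.0006,0,0,1],
  [0,0,0,0.0012,0,0,1],
  [0,0,0,0.0012,0,0,1],
  [0,0,0,0.0012,0,0,1],
  [0,0,0,0.0012,0,0,1],
  [0,0,0,0.0012,0,0,1],
])

```text
clock: 24.02
position: [553.6, -69.8, 274.3]
ee_rot: [0.453, -0.45, 0.547, -0.542]
contact_force: [0.9, 12.9, -5.3]
gripper_width: 41.5
```

```bash
python3 f.py
```

```text
t 24.02 pos [553.6 -69.8 274.3] Ftool [-12.8   5.4  -1.5] Ttool [-0.23  0.23  1.87] along 93.2 lat(-toolz?) 0.9 w 41.5 toolz.v 1.00
```

12.8 N at the hand, held for over half a second. Releasing and withdrawing upwards.

Request:
play_rows([
  [0,0,0,0,0,0,0.4],
  [0,0,0,0,0,0,0],
  [0,0,0,0,0,0,0],
  [0,0,0,0,0,0,0],
  [0,0,0,0,0,0,0],
  [0,0,0,0,-0.03,0,0],
  [0,0,0,0,-0.08,0,0],
  [0,0,0,-0.05,-0.1,0,0],
  [0,0,0,-0.11,-0.12,0,0],
  [0,0,0,-0.16,-0.12,0,0],
  [0,0,0,-0.16,-0.12,0,0],
  [0,0,0,-0.16,-0.12,0,0],
], force=20)

```text
clock: 25.52
position: [583.1, 84.1, 393.6]
ee_rot: [0.45, -0.452, 0.545, -0.544]
contact_force: [-0.3, -0.8, -0.2]
gripper_width: 85.3
```

```bash
python3 f.py
python3 - <<'E'
from h import *
s=readout.observe();w=capture("wrist");t=capture("top");d=capture("side")
u=np.array([.187,.982,0]);o=np.array([535.3,-161.2,115])
print("wrist tip px",proj(w,o+u*95,s))
f=lambda im,a,b,c,e,wh:cv2.resize(im["img"][b:e,a:c,::-1],wh,interpolation=cv2.INTER_CUBIC)
g=np.vstack([np.hstack([f(t,380,195,470,255,(450,300)),f(d,325,115,385,175,(300,300))]),f(w,120,150,620,400,(750,300))[:, :750] if 0 else cv2.copyMakeBorder(f(w,0,0,640,400,(480,300)),0,0,0,270,cv2.BORDER_CONSTANT)])
cv2.imwrite("pics/e8.png",np.clip(g*1.4,0,255).astype(np.uint8))
E
```

```text
t 25.52 pos [583.1  84.1 393.6] Ftool [ 0.8  0.2 -0.1] Ttool [ 0.01 -0.01 -0.01] along 249.8 lat(-toolz?) 1.1 w 85.3 toolz.v 1.00
wrist tip px [[315.27659483 357.57954656]]
```

The viewer's picture limit is reached, so I'll check with an intensity profile along the stack in the top and side pictures.

Run:
```python
from h import *
u=np.array([.187,.982,0]);v=np.array([.982,-.187,0]);o=np.array([535.8,-161.2,133.5])
a=np.arange(8,134,3)
for n in("top","side"):
    c=capture(n);g=c["img"].astype(np.float32).mean(2)
    for l in(-12,12):
        p=proj(c,o+u*a[:,None]+v*l).astype(np.float32)
        m=cv2.remap(g,p[:,0].reshape(-1,1),p[:,1].reshape(-1,1),cv2.INTER_LINEAR)[:,0]
        print(n,l,[f"{x}:{int(y)}" for x,y in zip(a,m)])
```

```text
top -12 ['8:39', '11:38', '14:56', '17:92', '20:124', '23:139', '26:139', '29:138', '32:139', '35:138', '38:136', '41:137', '44:147', '47:148', '50:146', '53:150', '56:141', '59:140', '62:109', '65:106', '68:147', '71:144', '74:87', '77:35', '80:27', '83:29', '86:29', '89:29', '92:30', '95:30', '98:29', '101:29', '104:30', '107:29', '110:30', '113:45', '116:61', '119:66', '122:65', '125:66', '128:65', '131:66']
top 12 ['8:35', '11:43', '14:63', '17:51', '20:112', '23:134', '26:136', '29:136', '32:135', '35:136', '38:136', '41:137', '44:144', '47:146', '50:155', '53:156', '56:151', '59:150', '62:137', '65:141', '68:152', '71:140', '74:74', '77:30', '80:28', '83:29', '86:28', '89:29', '92:29', '95:29', '98:29', '101:29', '104:29', '107:30', '110:28', '113:28', '116:28', '119:48', '122:63', '125:65', '128:65', '131:65']
side -12 ['8:53', '11:55', '14:55', '17:55', '20:54', '23:53', '26:50', '29:52', '32:55', '35:54', '38:54', '41:52', '44:60', '47:71', '50:82', '53:85', '56:68', '59:64', '62:64', '65:54', '68:49', '71:50', '74:50', '77:51', '80:51', '83:50', '86:49', '89:50', '92:51', '95:51', '98:54', '101:58', '104:59', '107:66', '110:78', '113:84', '116:84', '119:76', '122:61', '125:51', '128:52', '131:57']
side 12 ['8:51', '11:52', '14:51', '17:51', '20:49', '23:48', '26:52', '29:54', '32:51', '35:50', '38:52', '41:52', '44:50', '47:54', '50:80', '53:117', '56:143', '59:118', '62:111', '65:149', '68:161', '71:116', '74:72', '77:52', '80:50', '83:51', '86:54', '89:53', '92:53', '95:54', '98:54', '101:53', '104:53', '107:55', '110:55', '113:52', '116:49', '119:49', '122:52', '125:52', '128:51', '131:50']
```

Request:
play_rows([
  [0,0,0,0.06,-0.03,0,0],
  [0,0,0,0.12,-0.03,0,0],
  [0,0,0,0.165,-0.03,0,0],
  [0,0,0,0.175,-0.03,0,0],
  [0,0,0,0.175,-0.03,0,0],
])

```text
clock: 26.4
position: [550.5, -88.5, 424.0]
ee_rot: [0.45, -0.451, 0.546, -0.544]
contact_force: [-0.1, -0.4, -0.0]
gripper_width: 85.4
```

Run:
```python
from h import *
u=np.array([.187,.982,0]);v=np.array([.982,-.187,0]);o=np.array([535.8,-161.2,133.5])
s=readout.observe();c=capture("wrist");cv2.imwrite("pics/w9.png",c["img"][:,:,::-1])
a=np.arange(10,130,1.);l=np.arange(-30,31,1.)
P=(o+u*a[:,None,None]+v*l[None,:,None]).reshape(-1,3)
p=proj(c,P,s).astype(np.float32).reshape(len(a),len(l),2)
m=cv2.remap(c["img"],p[...,0].copy(),p[...,1].copy(),cv2.INTER_LINEAR).mean(2)
np.set_printoptions(linewidth=200)
for i in range(0,len(a),1):
    if i%3==0 or 12>abs(a[i]-73): print(int(a[i]),m[i,::4].astype(int))
print(s["position"])
```

```text
10 [86 87 88 88 49 50 49 61 52 49 49 47 68 85 83 84]
13 [86 86 87 89 52 51 69 79 63 58 51 47 72 84 85 83]
16 [87 87 86 88 49 49 78 96 92 60 47 46 83 84 83 84]
19 [ 87  88  86  87 119 131 152 150 151 147 148 144  83  83  82  82]
22 [ 86  87  86  93 157 160 157 150 153 152 147 154  81  81  83  82]
25 [ 88  86  87  93 156 156 156 153 151 152 150 154  82  82  80  83]
28 [ 86  87  87 108 160 159 150 153 155 147 154 148  71  82  84  81]
31 [ 86  87  85  65 157 156 154 151 153 151 152 154  35  84  82  82]
34 [ 84  86  86  62 159 152 155 154 148 155 150 153  33  82  82  36]
37 [ 67  87  87  59 158 155 152 154 152 155 155 151  29  84  80  34]
40 [ 73  87  85  62 153 156 156 150 157 150 153 155  30  80  82  34]
43 [ 80  80  79 152 169 172 171 170 170 173 168 163 170  74  70  35]
46 [ 62  66  64 178 180 175 175 174 174 174 176 165 176  60  60  43]
49 [107  83  73 179 183 175 176 175 174 174 177 167 176  61  61  62]
52 [105 107 106 177 182 176 144 182 175 174 177 169  99  61  59  60]
55 [107 105 105 178 182 176  98  98 102 176 177 173 100  59  57  60]
58 [107 106 105 181 172 166  98  98 178 174 
[... 2002 characters left out ...]
  37  35  33  32  33  33  30  30 134  87  85]
103 [156 157 156  39  37  35  36  34  33  33  31  34  32 133  88  87]
106 [159 154 165  38  37  35  36  34  34  32  33  30  31  99  86  90]
109 [157 158 167  36  37  35  36  33  33  33  31  30  30 120  86  85]
112 [153 160 161  39  34  34  36  34  30  31  32  32  33  86  89  94]
115 [153 163 155  37  36  35  34  32  31  31  32  32  31 171  87  88]
118 [156 160 154  42  35  33  31  32  32  30  31  28  26  97  87  91]
121 [157 160 153 161 159  32  33  31  31  29  28  98 158  83  84  87]
124 [154 143 128 152 132  85  57  39  40  45  83  86  86  87  90  86]
127 [90 86 92 89 88 88 85 90 88 87 85 88 86 88 85 89]
[550.50324817 -88.46010173 423.97651027]
```

Run:
```python
import cv2,numpy as np
a=cv2.imread("pics/t7.png").mean(2)/1.4; e=cv2.imread("pics/e8.png")[:300,:450].mean(2)/1.4
A=cv2.resize(a,(120,80),interpolation=cv2.INTER_AREA)  # origin 350,190
E=cv2.resize(e,(90,60),interpolation=cv2.INTER_AREA)  # origin 380,195
for r in range(222,235,2):
    print(r,"before",A[r-190,86:96].astype(int),"after",E[r-195,56:66].astype(int))
```

```text
222 before [120 128 128 122  82  50  60  61  44  33] after [134 133 133 126  86  52  61  63  46  35]
224 before [120 130 131 123  91  68  60  47  35  32] after [134 135 135 128  94  70  62  49  36  32]
226 before [121 130 130 121 100  79  56  44  38  33] after [134 135 134 126 104  81  57  44  39  36]
228 before [121 130 129 120 108  90  67  54  52  40] after [135 134 134 127 113  93  69  57  54  40]
230 before [124 132 132 125 114  91  75  68  59  44] after [137 137 137 129 118  94  76  71  61  45]
232 before [124 132 129 119 103  77  64  59  42  42] after [138 137 133 123 106  79  66  62  44  42]
234 before [124 131 116 100  80  57  49  39  37  48] after [139 137 121 103  82  59  50  41  36  49]
```

The stack is contiguous: spacer 18.5–42.5, clamp 42.5–73, cap from 73. But the spacer edge hasn't shifted from its unloaded position, so the sudden release probably let the stack rebound and lose its preload. I'll regrip, press to 12 N, ease the hand off to about 1 N so that friction holds the load, and then open.

Run:
```python
from h import *
u=np.array([.187,.982]);v=np.array([.982,-.187])
p=np.array([535.3,-161.2])+u*95.5+v*1.0
plan(*p,-100.7,274)
```

```text
row [0.002, -0.001, -0.001] [-0.0202, 0.15, -0.0] hx now -100.7 clock 26.45
```

Request:
play_rows([
  [0,0,0,-0.02,0.03,0,0],
  [0,0,0,-0.02,0.08,0,0],
  [0,0,0,-0.02,0.125,0,0],
  [0,0,0,-0.02,0.145,0,0],
  [0,0,0,-0.02,0.15,0,0.2],
  [0,0,0,-0.02,0.15,0,1],
  [0,0,0,-0.02,0.15,0,1],
  [0,0,0,-0.02,0.15,0,1],
  [0,0,0,-0.02,0.15,0,1],
  [0,0,0,-0.02,0.15,0,1],
], force=40)

```text
clock: 27.7
position: [554.6, -67.7, 275.7]
ee_rot: [-0.452, 0.451, -0.544, 0.545]
contact_force: [-0.8, 3.2, 6.1]
gripper_width: 41.6
```

```bash
python3 f.py
```

```text
t 27.7 pos [554.6 -67.7 275.7] Ftool [-3.  -6.1 -1.4] Ttool [-0.16  0.07  0.52] along 95.4 lat(-toolz?) 1.4 w 41.6 toolz.v 1.00
```

Request:
play_rows([
  [0,0,0,0.001,0,0,1],
  [0,0,0,0.002,0,0,1],
  [0,0,0,0.003,0,0,1],
  [0,0,0,0.003,0,0,1],
])

```text
clock: 28.2
position: [554.3, -68.8, 275.7]
ee_rot: [0.453, -0.449, 0.545, -0.543]
contact_force: [1.3, 11.4, 5.4]
gripper_width: 41.7
```

```bash
python3 f.py
```

```text
t 28.2 pos [554.3 -68.8 275.7] Ftool [-11.5  -5.3  -0.8] Ttool [-0.12  0.1   1.51] along 94.3 lat(-toolz?) 1.4 w 41.7 toolz.v 1.00
```

Request:
play_rows([
  [0,0,0,0.0003,-0.0005,0,1],
  [0,0,0,0.0003,-0.001,0,1],
  [0,0,0,0.0003,-0.001,0,1],
  [0,0,0,0.0003,-0.001,0,1],
  [0,0,0,0.0003,-0.001,0,1],
])

```text
clock: 28.82
position: [554.3, -69.0, 275.8]
ee_rot: [0.453, -0.45, 0.546, -0.543]
contact_force: [2.6, 10.5, 1.9]
gripper_width: 41.6
```

```bash
python3 f.py
```

```text
t 28.82 pos [554.3 -69.  275.8] Ftool [-10.8  -1.8   0.7] Ttool [0.13 0.09 1.5 ] along 94.0 lat(-toolz?) 1.4 w 41.6 toolz.v 1.00
```

Request:
play_rows([
  [0,0,0,-0.0005,0,0,1],
  [0,0,0,-0.001,0,0,1],
  [0,0,0,-0.0015,0,0,1],
  [0,0,0,-0.002,0,0,1],
  [0,0,0,-0.002,0,0,1],
])

```text
clock: 29.45
position: [554.4, -68.4, 275.7]
ee_rot: [0.452, -0.451, 0.545, -0.544]
contact_force: [1.1, 4.8, 3.1]
gripper_width: 41.8
```

```bash
python3 f.py
```

```text
t 29.45 pos [554.4 -68.4 275.7] Ftool [-4.9 -3.1  0.2] Ttool [ 0.03 -0.    0.86] along 94.7 lat(-toolz?) 1.4 w 41.8 toolz.v 1.00
```

Request:
play_rows([
  [0,0,0,-0.0004,0,0,1],
  [0,0,0,-0.0008,0,0,1],
  [0,0,0,-0.0012,0,0,1],
  [0,0,0,-0.0012,0,0,1],
])

```text
clock: 29.95
position: [554.5, -68.0, 275.7]
ee_rot: [0.451, -0.451, 0.545, -0.544]
contact_force: [2.2, 6.3, 2.7]
gripper_width: 41.7
```

```bash
python3 f.py
```

```text
t 29.95 pos [554.5 -68.  275.7] Ftool [-6.6 -2.7  1. ] Ttool [ 0.3  -0.06  0.76] along 95.1 lat(-toolz?) 1.4 w 41.7 toolz.v 1.00
```

Request:
play_rows([
  [0,0,0,-0.0004,0,0,1],
  [0,0,0,-0.0008,0,0,1],
  [0,0,0,-0.0008,0,0,1],
])

```text
clock: 30.32
position: [554.6, -67.8, 275.7]
ee_rot: [-0.451, 0.451, -0.544, 0.545]
contact_force: [3.1, 1.5, 5.3]
gripper_width: 41.7
```

```bash
python3 f.py
```

```text
t 30.32 pos [554.6 -67.8 275.7] Ftool [-2.1 -5.3  2.8] Ttool [ 0.37 -0.12  0.41] along 95.3 lat(-toolz?) 1.5 w 41.7 toolz.v 1.00
```

Request:
play_rows([
  [0,0,0,-0.0004,0,0,1],
  [0,0,0,-0.0006,0,0,1],
  [0,0,0,-0.0006,0,0,1],
])

```text
clock: 30.7
position: [554.6, -67.6, 275.7]
ee_rot: [-0.45, 0.452, -0.544, 0.545]
contact_force: [3.4, 1.8, 4.9]
gripper_width: 41.7
```

```bash
python3 f.py
```

```text
t 30.7 pos [554.6 -67.6 275.7] Ftool [-2.3 -4.9  3. ] Ttool [ 0.37 -0.09  0.24] along 95.6 lat(-toolz?) 1.5 w 41.7 toolz.v 1.00
```

Request:
play_rows([
  [0,0,0,0,-0.0007,0.0004,1],
  [0,0,0,0,-0.0014,0.0008,1],
  [0,0,0,0,-0.0014,0.0008,1],
])

```text
clock: 31.08
position: [555.0, -67.6, 275.8]
ee_rot: [0.45, -0.452, 0.545, -0.544]
contact_force: [2.4, -2.5, -0.3]
gripper_width: 41.3
```

```bash
python3 f.py
```

```text
t 31.07 pos [555.  -67.6 275.8] Ftool [2.  0.3 2.8] Ttool [ 0.5 -0.1 -0.3] along 95.6 lat(-toolz?) 1.9 w 41.3 toolz.v 1.00
```

Request:
play_rows([
  [0,0,0,0.0004,0,0.0004,1],
  [0,0,0,0.0009,0,0.0008,1],
  [0,0,0,0.0009,0,0.0008,1],
])

```text
clock: 31.45
position: [555.3, -67.9, 275.8]
ee_rot: [0.45, -0.452, 0.546, -0.543]
contact_force: [0.4, -1.7, -0.8]
gripper_width: 41.6
```

```bash
python3 f.py
```

```text
t 31.45 pos [555.3 -67.9 275.8] Ftool [1.6 0.8 0.7] Ttool [ 0.03 -0.04 -0.25] along 95.4 lat(-toolz?) 2.2 w 41.6 toolz.v 1.00
```

Request:
play_rows([
  [0,0,0,0.0004,0,0,1],
  [0,0,0,0.0008,0,0,1],
  [0,0,0,0.0008,0,0,1],
])

```text
clock: 31.82
position: [555.2, -68.2, 275.8]
ee_rot: [0.451, -0.452, 0.546, -0.543]
contact_force: [-1.3, 2.9, -1.1]
gripper_width: 41.6
```

```bash
python3 f.py
```

```text
t 31.82 pos [555.2 -68.2 275.8] Ftool [-2.6  1.1 -1.8] Ttool [-0.33  0.06  0.25] along 95.1 lat(-toolz?) 2.2 w 41.6 toolz.v 1.00
```

Request:
play_rows([
  [0,0,0,0,0,0,0.42],
  [0,0,0,0,0,0,0.3],
  [0,0,0,0,0,0,0],
  [0,0,0,0,0,0,0],
  [0,0,0,0,0,0,0],
  [0,0,0,0,-0.03,0,0],
  [0,0,0,0,-0.08,0,0],
  [0,0,0,-0.05,-0.1,0,0],
  [0,0,0,-0.11,-0.12,0,0],
  [0,0,0,-0.158,-0.12,0,0],
  [0,0,0,-0.158,-0.12,0,0],
  [0,0,0,-0.158,-0.12,0,0],
])

```text
clock: 33.33
position: [585.2, 86.4, 396.0]
ee_rot: [0.45, -0.452, 0.545, -0.544]
contact_force: [0.1, -0.3, -0.7]
gripper_width: 85.8
```

```bash
python3 f.py
python3 - <<'E'
from h import *
t=capture("top");e=cv2.imread("pics/e8.png")[:300,:450].mean(2)/1.4
E=cv2.resize(e,(90,60),interpolation=cv2.INTER_AREA);g=t["img"].astype(float).mean(2)
for r in range(222,235,3): print(r,"prev",E[r-195,56:66].astype(int),"now",g[r,436:446].astype(int))
cv2.imwrite("pics/t10.png",t["img"][:,:,::-1])
E
```

```text
t 33.33 pos [585.2  86.4 396. ] Ftool [0.3 0.7 0.2] Ttool [-0.01 -0.03 -0.05] along 252.5 lat(-toolz?) 2.7 w 85.8 toolz.v 1.00
222 prev [134 133 133 126  86  52  61  63  46  35] now [136 134 133 128  87  49  63  65  45  36]
225 prev [135 135 134 125  99  75  57  42  33  32] now [136 135 135 131 104  78  58  42  34  35]
228 prev [135 134 134 127 113  93  69  57  54  40] now [135 134 135 128 114  98  69  56  55  41]
231 prev [138 138 135 128 116  91  75  69  50  42] now [139 138 137 129 123  92  75  71  50  39]
234 prev [139 137 121 103  82  59  50  41  36  49] now [140 138 128 107  84  58  51  42  34  48]
```

```bash
python3 -c "
from h import *
plan(550.5,-88.5,-100.7,424)"
```

```text
row [0.003, -0.001, 0.001] [0.1777, -0.0278, -0.0016] hx now -100.8 clock 33.38
```

Request:
play_rows([
  [0,0,0,0.06,-0.028,-0.0016,0],
  [0,0,0,0.12,-0.028,-0.0016,0],
  [0,0,0,0.168,-0.028,-0.0016,0],
  [0,0,0,0.178,-0.028,-0.0016,0],
  [0,0,0,0.178,-0.028,-0.0016,0],
])

```text
clock: 34.0
position: [550.3, -89.3, 424.3]
ee_rot: [0.45, -0.451, 0.546, -0.544]
contact_force: [0.5, -0.1, 0.0]
gripper_width: 84.9
```

Run:
```python
from h import *
s=readout.observe();c=capture("wrist");cv2.imwrite("pics/w11.png",c["img"][:,:,::-1])
print(s["position"],s["ee_rot"])
u=np.array([.187,.982,0]);v=np.array([.982,-.187,0]);o=np.array([535.8,-161.2,133.5])
old=cv2.imread("pics/w9.png").mean(2).astype(np.float32);new=c["img"].mean(2).astype(np.float32)
# pixel edges: along image column near axis; print columns
P=proj(c,[o+u*k for k in(0,18.5,42.5,73,118)],s);print(P.round(1))
def edges(im,cols):
    pr=im[:,cols].mean(1);g=np.abs(np.gradient(pr));out=[]
    for k in range(120,380):
        if g[k]>8 and g[k]==g[k-2:k+3].max():
            w=g[k-2:k+3];out.append(round(float((np.arange(k-2,k+3)*w).sum()/w.sum()),2))
    return out
for cs in (range(296,304),range(330,336)): print("old",edges(old,list(cs)));print("new",edges(new,list(cs)))
# global shift via housing/bench texture at left and right
w=cv2.createHanningWindow((120,180),cv2.CV_32F)
for x in(130,):
    print("housing band shift",cv2.phaseCorrelate(old[300:400,260:380],new[300:400,260:380]), "spacer/clamp", cv2.phaseCorrelate(old[180:300,280:350],new[180:300,280:350]))
```

```text
[550.25501457 -89.34903039 424.31561874] [ 0.44995437 -0.45075403  0.54581733 -0.54446792]
[[316.  272.1]
 [316.  252.8]
 [316.  226.8]
 [315.9 191.8]
 [315.9 136.1]]
old [130.28, 133.95, 193.13, 202.64, 209.72, 227.89, 253.78, 274.95, 310.55, 348.25]
new [129.31, 132.87, 192.61, 201.7, 208.82, 227.02, 253.09, 273.92, 309.59, 348.24]
old [134.07, 194.02, 203.32, 209.99, 228.14, 254.49, 268.83, 275.1, 310.65, 348.04]
new [130.24, 133.12, 193.03, 202.35, 208.99, 227.15, 253.44, 267.91, 274.1, 309.58, 348.06]
housing band shift ((0.04182955678206213, -0.11193661696069768), 0.9264795719782511) spacer/clamp ((0.15466587172556245, -0.9243462499081616), 0.9751747959189945)
```

The images show at most about 0.2 mm (1 N) of preload. While I was relieving the other loads the hand tugged outward by about 2 N, and that let the preload go. I'll repeat it, relieving the sideways and vertical loads while still pressed and easing off by the wrist moment, which is less noisy than the force.

Run:
```python
from h import *
u=np.array([.187,.982]);v=np.array([.982,-.187])
p=np.array([535.3,-161.2])+u*95.5+v*1.7
plan(*p,-100.7,274.5)
```

```text
row [0.002, -0.001, -0.001] [-0.0209, 0.1498, 0.0007] hx now -100.8 clock 34.05
```

Request:
play_rows([
  [0,0,0,-0.021,0.03,0.0007,0],
  [0,0,0,-0.021,0.08,0.0007,0],
  [0,0,0,-0.021,0.125,0.0007,0],
  [0,0,0,-0.021,0.145,0.0007,0],
  [0,0,0,-0.021,0.15,0.0007,0.2],
  [0,0,0,-0.021,0.15,0.0007,1],
  [0,0,0,-0.021,0.15,0.0007,1],
  [0,0,0,-0.021,0.15,0.0007,1],
  [0,0,0,-0.021,0.15,0.0007,1],
  [0,0,0,-0.02,0.149,0.0007,1],
  [0,0,0,-0.019,0.148,0.0007,1],
  [0,0,0,-0.0185,0.148,0.0007,1],
  [0,0,0,-0.0185,0.148,0.0007,1],
], force=40)

```text
clock: 35.67
position: [554.9, -68.3, 276.2]
ee_rot: [0.453, -0.45, 0.546, -0.543]
contact_force: [1.2, 8.4, -0.8]
gripper_width: 41.3
```

```bash
python3 f.py
```

```text
t 35.67 pos [554.9 -68.3 276.2] Ftool [-8.5  0.8 -0.4] Ttool [-0.05  0.06  1.19] along 94.9 lat(-toolz?) 1.9 w 41.3 toolz.v 1.00
```

Vertical and lateral loads are neutral. Pressing on to 12 N and holding.

Request:
play_rows([
  [0,0,0,0.001,0,0,1],
  [0,0,0,0.002,0,0,1],
  [0,0,0,0.0022,0,0,1],
  [0,0,0,0.0022,0,0,1],
  [0,0,0,0.0022,0,0,1],
])

```text
clock: 36.3
position: [554.7, -69.4, 276.3]
ee_rot: [0.454, -0.45, 0.546, -0.542]
contact_force: [1.8, 12.2, 0.0]
gripper_width: 41.8
```

```bash
python3 f.py
python3 - <<'E'
from h import *
t=capture("top");cv2.imwrite("pics/t12.png",t["img"][:,:,::-1]);g=t["img"].astype(float).mean(2)
for r in range(222,235,3): print(r,g[r,436:446].astype(int))
E
```

```text
t 36.3 pos [554.7 -69.4 276.3] Ftool [-12.3   0.1  -0.5] Ttool [0.   0.12 1.75] along 93.8 lat(-toolz?) 1.9 w 41.8 toolz.v 1.00
222 [60 60 59 58 58 55 52 50 45 44]
225 [119 130 131 131 115  90  68  44  34  33]
228 [135 134 134 132 121 106  80  60  55  40]
231 [138 138 137 133 124 106  81  72  49  40]
234 [138 138 136 116  98  65  51  41  36  49]
```

Request:
play_rows([
  [0,0,0,-0.0006,0,0,1],
  [0,0,0,-0.0012,0,0,1],
  [0,0,0,-0.0018,0,0,1],
  [0,0,0,-0.0024,0,0,1],
  [0,0,0,-0.0024,0,0,1],
])

```text
clock: 36.98
position: [554.9, -68.6, 276.2]
ee_rot: [0.452, -0.451, 0.545, -0.543]
contact_force: [0.1, 6.4, -0.3]
gripper_width: 41.5
```

```bash
python3 f.py
python3 - <<'E'
from h import *
t=capture("top");g=t["img"].astype(float).mean(2)
for r in range(225,235,3): print(r,g[r,436:446].astype(int))
E
```

```text
t 36.98 pos [554.9 -68.6 276.2] Ftool [-6.3  0.3 -1.1] Ttool [-0.06  0.02  0.91] along 94.6 lat(-toolz?) 1.9 w 41.5 toolz.v 1.00
225 [130 133 134 132 114  90  68  44  34  33]
228 [134 134 134 132 117 105  79  58  56  40]
231 [137 137 136 133 123 105  80  70  49  40]
234 [138 138 135 116  97  65  52  40  36  48]
```

The spacer hasn't moved while the hand eased from 12 to 6 N, so friction is holding the load. I'll keep easing.

Request:
play_rows([
  [0,0,0,-0.0006,0,0,1],
  [0,0,0,-0.0012,0,0,1],
  [0,0,0,-0.0018,0,0,1],
  [0,0,0,-0.0018,0,0,1],
])

```text
clock: 37.52
position: [555.0, -68.0, 276.2]
ee_rot: [0.451, -0.451, 0.545, -0.544]
contact_force: [2.4, 4.3, -2.3]
gripper_width: 41.0
```

```bash
python3 f.py
python3 - <<'E'
from h import *
t=capture("top");g=t["img"].astype(float).mean(2)
for r in range(225,235,3): print(r,g[r,436:446].astype(int))
E
```

```text
t 37.52 pos [555.  -68.  276.2] Ftool [-4.7  2.3  1.6] Ttool [ 0.31 -0.09  0.75] along 95.2 lat(-toolz?) 1.9 w 41.0 toolz.v 1.00
225 [133 134 134 132 116  89  62  41  34  33]
228 [134 133 133 132 118 105  78  60  55  41]
231 [137 137 136 132 124 106  81  71  50  39]
234 [139 138 135 115  98  66  51  41  35  48]
```

Request:
play_rows([
  [0,0,0,-0.0006,0,0.0003,1],
  [0,0,0,-0.0012,0,0.0005,1],
  [0,0,0,-0.0012,0,0.0005,1],
])

```text
clock: 37.95
position: [555.4, -67.5, 276.2]
ee_rot: [0.45, -0.452, 0.545, -0.544]
contact_force: [1.0, 0.8, -3.0]
gripper_width: 41.7
```

```bash
cat > g.py <<'E'
from h import *
t=capture("top");g=t["img"].astype(float).mean(2)
for r in range(225,235,3): print(r,g[r,436:446].astype(int))
E
python3 f.py; python3 g.py
```

```text
t 37.95 pos [555.4 -67.5 276.2] Ftool [-1.   3.   0.9] Ttool [ 0.06 -0.02  0.18] along 95.8 lat(-toolz?) 2.2 w 41.7 toolz.v 1.00
225 [134 135 134 132 110  86  62  42  34  34]
228 [134 133 134 132 118 105  78  59  56  41]
231 [136 138 137 130 123 102  79  70  49  41]
234 [138 138 134 110  95  64  52  42  37  47]
```

The hand is down to about 1 N with the spacer still at its pressed position. Opening now.

Request:
play_rows([
  [0,0,0,0,0,0,0.42],
  [0,0,0,0,0,0,0.3],
  [0,0,0,0,0,0,0],
  [0,0,0,0,0,0,0],
  [0,0,0,0,0,0,0],
  [0,0,0,0,-0.03,0,0],
  [0,0,0,0,-0.08,0,0],
  [0,0,0,-0.05,-0.1,0,0],
  [0,0,0,-0.11,-0.12,0,0],
  [0,0,0,-0.158,-0.12,0,0],
  [0,0,0,-0.158,-0.12,0,0],
  [0,0,0,-0.158,-0.12,0,0],
], force=20)

```text
clock: 39.5
position: [585.1, 88.2, 396.0]
ee_rot: [0.45, -0.452, 0.545, -0.544]
contact_force: [-0.3, 0.3, 0.2]
gripper_width: 85.2
```

```bash
python3 f.py; python3 g.py
```

```text
t 39.5 pos [585.1  88.2 396. ] Ftool [-0.2 -0.1 -0.3] Ttool [ 0.05 -0.04 -0.  ] along 254.2 lat(-toolz?) 2.3 w 85.2 toolz.v 1.00
225 [136 135 135 126  99  75  57  41  35  33]
228 [136 135 135 127 113  94  69  57  55  40]
231 [139 138 137 128 118  91  75  71  50  40]
234 [139 138 127 108  83  58  51  41  37  49]
```

Run:
```python
from h import *
g=capture("top")["img"].astype(float).mean(2)
z=cv2.imread("pics/top0.png").astype(float).mean(2);p=cv2.imread("pics/t12.png").astype(float).mean(2);q=cv2.imread("pics/t10.png").astype(float).mean(2)
for r in range(224,240,2): print(r,"t0",z[r,436:449].astype(int),"now",g[r,436:449].astype(int),"press",p[r,436:449].astype(int))
print("rel2-now edge",(q-g)[222:238,439:443].mean().round(2),"press-now",(p-g)[226:238,439:443].mean().round(2))
```

```text
224 t0 [39 44 54 64 63 59 57 42 33 28 31 42 46] now [135 136 136 130  94  69  64  49  36  33  34  46  53] press [ 87  99 109 122 114  82  65  48  35  33  34  46  52]
226 t0 [75 63 62 82 85 71 51 40 35 31 33 47 54] now [136 136 136 127 106  82  57  45  40  35  37  52  59] press [133 133 135 132 115  95  73  50  40  35  37  52  59]
228 t0 [100  76  77  96  96  78  58  51  49  35  39  53  59] now [135 135 135 128 114  95  69  57  55  41  43  60  66] press [135 134 134 132 121 106  80  60  55  40  43  58  65]
230 t0 [103  80  92 106 105  82  68  64  57  39  48  60  65] now [138 138 137 129 118  93  77  72  64  44  55  67  74] press [136 137 137 134 124 111  83  72  64  44  53  67  72]
232 t0 [ 66  72  96 105  92  66  57  56  39  38  61  66  73] now [139 138 135 124 107  78  65  63  44  43  69  74  80] press [138 137 137 132 123 102  74  63  42  42  68  73  80]
234 t0 [49 74 86 86 65 49 45 38 32 44 58 63 78] now [140 138 128 108  83  57  50  41  35  49  67  72  87] press [138 138 136 116  98  65  51  41  36  49  66  71  85]
236 t0 [13 20 25 33 55 44 32 29 35 54 57 63 81] now [129 123  83  51  62  49  37  33  39  59  65  73  91] press [129 129 121  78  64  50  35  33  38  59  64  71  90]
238 t0 [15 14 22 41 57 49 36 35 45 52 60 67 79] now [35 30 27 45 65 56 39 39 51 57 67 74 88] press [49 41 35 49 64 54 39 37 50 57 66 73 87]
rel2-now edge 1.23 press-now 8.59
```

By collar pixels the pressed state is clearly compressed, but after release the collar is back at its untouched rest position. The cap slides back from the larger stored load when the fingers open. I'll do it once more: press to 12 N, then draw the cap back under control to about half the compression, so friction alone can hold it, and release neutrally.

```bash
cat > g.py <<'E'
from h import *
def edge():
    g=capture("top")["img"].astype(float).mean(2);return g[226:238,439:443].mean()/g[226:238,445:449].mean()
E
cat >> f.py <<'E'
from g import edge
print("edge ratio %.3f"%edge())
E
python3 - <<'E'
from h import *
from g import edge
for n in("t12","t10"):
    p=cv2.imread(f"pics/{n}.png").astype(float).mean(2);print(n,p[226:238,439:443].mean()/p[226:238,445:449].mean())
print("now",edge())
u=np.array([.187,.982]);v=np.array([.982,-.187])
p=np.array([535.3,-161.2])+u*95.5+v*1.9
plan(*p,-100.7,276.3)
E
```

```text
t12 1.5215575620767494
t10 1.3861452513966481
now 1.368544600938967
row [0.002, -0.002, 0.001] [0.1576, 0.12, -0.0002] hx now -100.8 clock 39.65
```

Request:
play_rows([
  [0,0,0,0.06,0,0,0],
  [0,0,0,0.12,0,0,0],
  [0,0,0,0.158,0.02,0,0],
  [0,0,0,0.158,0.07,0,0],
  [0,0,0,0.158,0.11,0,0],
  [0,0,0,0.158,0.1215,0,0.2],
  [0,0,0,0.158,0.1215,0,1],
  [0,0,0,0.158,0.1215,0,1],
  [0,0,0,0.158,0.1215,0,1],
  [0,0,0,0.158,0.1215,0,1],
  [0,0,0,0.159,0.12,0,1],
  [0,0,0,0.16,0.12,0,1],
  [0,0,0,0.161,0.12,0,1],
  [0,0,0,0.162,0.12,0,1],
  [0,0,0,0.162,0.12,0,1],
], force=40)

```text
clock: 41.52
position: [555.3, -68.6, 276.8]
ee_rot: [0.453, -0.45, 0.546, -0.542]
contact_force: [-1.6, 9.5, 1.4]
gripper_width: 41.5
```

```bash
python3 f.py
```

```text
t 41.52 pos [555.3 -68.6 276.8] Ftool [-9.1 -1.4 -3.3] Ttool [-0.45  0.07  1.33] along 94.7 lat(-toolz?) 2.4 w 41.5 toolz.v 1.00
edge ratio 1.390
```

Request:
play_rows([
  [0,0,0,0.0007,0,-0.0004,1],
  [0,0,0,0.0014,0,-0.0008,1],
  [0,0,0,0.0014,0,-0.0008,1],
  [0,0,0,0.0014,0,-0.0008,1],
])

```text
clock: 42.08
position: [554.8, -69.3, 276.8]
ee_rot: [0.454, -0.449, 0.546, -0.542]
contact_force: [1.5, 11.3, 1.5]
gripper_width: 41.5
```

```bash
python3 f.py
```

```text
t 42.08 pos [554.8 -69.3 276.8] Ftool [-11.4  -1.4  -0.6] Ttool [-0.08 -0.02  1.57] along 93.9 lat(-toolz?) 1.9 w 41.5 toolz.v 1.00
edge ratio 1.471
```

Request:
play_rows([
  [0,0,0,-0.0008,0,0,1],
  [0,0,0,-0.0016,0,0,1],
  [0,0,0,-0.0024,0,0,1],
  [0,0,0,-0.0032,0,0,1],
  [0,0,0,-0.0032,0,0,1],
])

```text
clock: 42.75
position: [555.0, -68.4, 276.8]
ee_rot: [0.452, -0.451, 0.545, -0.544]
contact_force: [1.7, 5.9, 0.8]
gripper_width: 41.4
```

```bash
python3 f.py
```

```text
t 42.75 pos [555.  -68.4 276.8] Ftool [-6.2 -0.8  0.5] Ttool [ 0.11 -0.07  0.85] along 94.8 lat(-toolz?) 2.0 w 41.4 toolz.v 1.00
edge ratio 1.468
```

Request:
play_rows([
  [0,0,0,-0.0008,0,0,1],
  [0,0,0,-0.0016,0,0,1],
  [0,0,0,-0.0022,0,0,1],
  [0,0,0,-0.0022,0,0,1],
])

```text
clock: 43.3
position: [555.1, -67.6, 276.7]
ee_rot: [-0.451, 0.451, -0.544, 0.545]
contact_force: [3.5, -1.9, -0.3]
gripper_width: 41.3
```

```bash
python3 f.py
```

```text
t 43.3 pos [555.1 -67.6 276.7] Ftool [1.2 0.3 3.8] Ttool [ 0.65 -0.11 -0.14] along 95.7 lat(-toolz?) 2.0 w 41.3 toolz.v 1.00
edge ratio 1.440
```

Request:
play_rows([
  [0,0,0,0.0002,0,0.0006,1],
  [0,0,0,0.0003,0,0.0012,1],
  [0,0,0,0.0003,0,0.0012,1],
])

```text
clock: 43.72
position: [555.6, -67.7, 276.7]
ee_rot: [0.45, -0.452, 0.545, -0.544]
contact_force: [-1.1, -2.0, 3.1]
gripper_width: 41.6
```

```bash
python3 f.py
```

```text
t 43.73 pos [555.6 -67.7 276.7] Ftool [ 2.1 -3.1 -0.7] Ttool [ 0.08 -0.01 -0.5 ] along 95.6 lat(-toolz?) 2.4 w 41.6 toolz.v 1.00
edge ratio 1.433
```

Request:
play_rows([
  [0,0,0,0.0006,-0.0004,0,1],
  [0,0,0,0.0012,-0.0007,0,1],
  [0,0,0,0.0012,-0.0007,0,1],
], force=20)

```text
clock: 44.15
position: [555.6, -68.1, 276.7]
ee_rot: [0.451, -0.452, 0.545, -0.543]
contact_force: [0.5, 0.4, 1.8]
gripper_width: 41.1
```

```bash
python3 f.py
```

```text
t 44.15 pos [555.6 -68.1 276.7] Ftool [-0.5 -1.8  0.4] Ttool [ 0.09 -0.01  0.02] along 95.2 lat(-toolz?) 2.5 w 41.1 toolz.v 1.00
edge ratio 1.436
```

The hand is neutral on all axes and the collar is still compressed (edge 1.436, against 1.369 at rest and 1.52 fully pressed). Opening in place, then checking before I withdraw.

Request:
play_rows([
  [0,0,0,0,0,0,0.4],
  [0,0,0,0,0,0,0.25],
  [0,0,0,0,0,0,0],
  [0,0,0,0,0,0,0],
])

```text
clock: 44.7
position: [555.7, -68.6, 277.1]
ee_rot: [0.451, -0.452, 0.545, -0.544]
contact_force: [-0.5, 0.2, 0.1]
gripper_width: 85.6
```

```bash
python3 f.py
```

```text
t 44.7 pos [555.7 -68.6 277.1] Ftool [-0.1 -0.1 -0.6] Ttool [-0.04  0.02 -0.02] along 94.8 lat(-toolz?) 2.7 w 85.6 toolz.v 1.00
edge ratio 1.409
```

Request:
play_rows([
  [0,0,0,0,0,0,0],
  [0,0,0,0,-0.03,0,0],
  [0,0,0,0,-0.08,0,0],
  [0,0,0,-0.05,-0.1,0,0],
  [0,0,0,-0.11,-0.12,0,0],
  [0,0,0,-0.158,-0.12,0,0],
  [0,0,0,-0.158,-0.12,0,0],
])

```text
clock: 45.62
position: [585.4, 89.9, 397.2]
ee_rot: [0.452, -0.453, 0.544, -0.543]
contact_force: [0.4, -0.9, -0.1]
gripper_width: 85.3
```

```bash
python3 f.py
```

```text
t 45.62 pos [585.4  89.9 397.2] Ftool [0.9 0.1 0.6] Ttool [-0.01  0.03 -0.04] along 255.9 lat(-toolz?) 2.2 w 85.3 toolz.v 1.00
edge ratio 1.409
```

The edge ratio holds at 1.409 after withdrawal, which means roughly 0.4 mm (2 N) of preload is retained. One last check on the bystander objects, then I'll hand in.

Run:
```python
from h import *
from g import edge
t=capture("top")["img"][:,:,::-1].astype(np.float32).mean(2);z=cv2.imread("pics/top0.png").astype(np.float32).mean(2)
for n,(x,y) in dict(beaker=(177,291),dish=(198,161),rack=(318,125),green=(231,226)).items():
    a=z[y-30:y+30,x-30:x+30].copy();b=t[y-30:y+30,x-30:x+30].copy()
    print(n,cv2.phaseCorrelate(a,b,cv2.createHanningWindow((60,60),cv2.CV_32F)))
print(edge(),edge())
print(r.sign_off())
```

```text
beaker ((-1.04057278890944, 0.33740356437346364), 0.46502827405929564)
dish ((0.05630033957256231, -0.0455464505204759), 0.9834532833099365)
rack ((-9.798057354390501, -17.307673900764186), 0.18352914969126383)
green ((-0.05967301316307072, 0.06375027399871769), 1.004852966732449)
1.4130021259930627 1.4081427774679312
the job is handed in; nothing more can be done
None
```

The rotator is loaded in the order asked (spacer, clamp, then cap with its open side first), and I handed the job in at about 46 s of the 69 s allowed. The arm was clear of everything, and the stack sits against the collar with what I estimate is about 2 N of spring load.

- **Pressing:** I pressed the cap four times, peaking at 11.4–12.8 N at the hand, and held each press briefly. I had no reading of the force on the shaft or collar itself.
- **Spring load:** After the first three releases, the top-camera pictures showed the stack sprung back to about zero load. On the fourth I eased off slowly and opened with the hand neutral. The collar then stayed about a quarter as compressed as when fully pressed, or roughly 0.4 mm. That reading held steady after I withdrew. It comes from sub-pixel image comparison, so the 2 N is only approximate.
- **Contact between parts:** A close wrist picture after the first release showed the three parts end to end with no visible gap. I didn't repeat that picture after the last release; only the collar position was checked.
- **Bystanders:** The dish and the green look-alike have not moved. My check on the rack gave no usable result, and the one on the beaker was weak (about 1 pixel shift at low confidence), probably because the arm and its shadows changed in those areas. The planned paths stayed clear of both.
- **Picture limit:** I reached the viewer's 12-picture limit, so the last checks were numeric only.

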